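Turn a spindle end for end in the air chuck

ROBOT

A 6-joint arm with a two-finger parallel gripper is mounted at the origin on the work surface. World frame = base frame: x ahead of the robot, y to its left, z up, the work surface at z = 0. Lengths are in mm, angles in degrees, forces in N, time in s.
With the tool pointing down it reaches from about 300 to 850 mm from the base axis. Payload 4.2 kg.
Tool frame: the origin (TCP) lies at the very end of the fingers, on their centre line; the grasp point (between the pads) lies 19 mm behind it (hold_point_z is the z of the grasp point in the tool frame, in mm); z points along the fingers, y is the direction in which the jaws open and shut (so a half turn about z gives the same grasp; the last joint's range is limited). The gripper opens to 91 mm and grips with 3 to 60 N. Pads are 32 mm wide; open, the fingers measure 118 mm over their backs; the gripper's body (76 mm by 178 mm) begins 60 mm behind the grasp point.
Start: joints at [-71.448, 18.312, 89.639, -0, 72.044, -1.146], TCP at [193.817, -541.367, 213.976] pointing down, gripper open.
Joint ranges: [-177.97, 177.97], [-48.28, 115.42], [12.27, 149.76], [-77.06, 257.06], [2.81, 150.46], [-146.56, 146.56]. Speed limits (degrees/s): [147.25, 147.25, 180, 180, 180, 180].

INTERFACE

Orientations are given as [roll, pitch, yaw] about the fixed x, y, z axes, in that order (R = Rz(yaw) Ry(pitch) Rx(roll)).
In Python, from workcell import state, grab_frame, job_done, hold_point_z gives the robot as it stands. The module is installed in compiled form; this text tells all that it offers.
- The arm moves only by the shell command python3 -m creep 'ROWS' [FORCE]. ROWS is JSON, a list of rows, each a list of 7 numbers: the closure, from 0 (fully open) to 1 (shut), then the shift along the tool's x, y, z in mm, then the turn, a rotation vector about the tool's x, y, z in degrees. A call has 1 to 5 rows; each row shifts and turns the commanded pose from where the row before left it, along the tool's axes as they then stand; what a row does not reach is not made up. A row lasts 1/8 s, in which the tool goes at most 62.5 mm and 10.7 degrees, less where a joint would pass 70% of its speed; a pose out of reach is approached as far as the arm can. A call is refused whole if a number of a shift passes 62.5 or a number of a turn 10.7, either way. A call with a gripper value outside its range is refused whole. The fingers move at their own pace and stop on an object; FORCE is the grip in N (left out, the last holds). Time passes only in rows, so rows that do not move let the fingers close. It gives the time, the measured TCP pose, the force and the opening at its end, in the units of the state.
- state(): the state, without advancing time (a new reading comes with each control period).
- grab_frame(name): name is "side" or "top"; returns a dict with "frame" (480x640x3 uint8, red, green, blue), "fx", "fy", "cx", "cy" (pixels), "k1" (the pictures are not rectified: a ray, as slopes to the right and down, at radius r is drawn at 1 + k1 r^2 times it, then the intrinsics apply), "view" (4x4, takes a point from world to camera coordinates). Camera axes: x right, y down, z forward; pixel columns grow to the right and rows downward; lengths in mm; the calibration is good to about 2 mm. A picture is of the moment at which its call begins. There is no depth.
- job_done(): hands the job in, once; it reports no verdict.
The state is a dict: "time_s": time; "qpos": joint angles; "qvel": joint speeds; "effort": joint torques, N m; "ee_pos": TCP position; "ee_rot": TCP orientation; "force": force on the tool from outside, world axes, zero at the start; "torque": the same for the moment, N m; "gripper_width": finger opening in mm.
Only numpy, scipy, OpenCV 4.12 (cv2) and the standard library are available. Lean on these libraries where they do the work, as an engineer would, in place of code of your own. Each camera call takes 0.05 s, during which the arm holds its last target.

TASK

The aluminium spindle stands in the air chuck with its collar towards the top; it has to be machined from the other end. Take it out, press it level into the spring clip and let go, take it again from the other side, and put it back in the chuck upside down, upright and fully home, with its collar towards the bottom. Then turn the air valve fully open, handle in line with the pipe against its stop, and leave the other things on the bench where they are.

Things in the scene. Friction and masses are not known exactly. Their poses are not given: they have to be found in the camera images.
- spindle: Loose plain round aluminium bar, 22 mm diameter, 180 mm long, about 0.2 kg, with a collar 36 mm diameter, 8 mm thick, 112 to 120 mm from the plain end. Origin: centre of the plain end's face; z runs along the bar to the collar end. Starts upright in the chuck, plain end down. Lengths free to grip: around 150 mm from the plain end (beyond the collar) and around 30 mm from it.
- spindle_mid (a point): Middle of the spindle's axis, 90 mm from either end; the place where the clip takes it.
- plain_end (a point): Centre of the face of the spindle's end far from the collar.
- collar_end (a point): Centre of the face of the spindle's end nearer to the collar.
- chuck: Fixed steel block 80 x 80 mm, 50 mm high, on a foot 120 x 100 x 10 mm, with an upright round pocket in the middle of its top: 25 mm diameter, 38 mm deep, mouth chamfered 5 mm. Takes either end of the spindle. Origin: centre of its underside on the table, z up; pocket floor 12 mm above it. Nothing is above it.
- chuck_floor (a point): Centre of the floor of the chuck's pocket; a spindle fully home has an end face here.
- clip: Fixed spring clip: foot 100 x 70 x 10 mm, post, two upright sprung steel jaws 22 mm long, 18 mm apart at rest, flared to about 45 mm at their tops (164 mm above the table). A bar is pressed down between them (about 10 N) until it lies level on the saddle, 119 mm up. Origin: centre of underside; y = level direction of the held bar (either end may point to +y), x = spread of the jaws, z up.
- clip_seat (a point): Point on the axis of a bar seated in the clip, midway between the jaws, 130 mm above the table; axes as clip.
- valve: Fixed quarter-turn air valve: foot 80 x 150 x 10 mm, pipe 24 mm diameter and 200 mm long along the valve's y, 60 mm above the table, brass body in the middle. Origin: centre of its underside; z up.
- valve_pivot (a point): Point on the upright axis of the valve handle, at the middle of the handle's thickness, 120 mm above the table; axes as valve.
- valve_handle (a joint): Angle of the valve handle: 0 = shut, handle points to the valve's -x, across the pipe; grows clockwise seen from above to 1.571 = open, handle points to the valve's +y, in line with the pipe; hard stops at both. It stays where it is left; about 2 N at the grip turns it.
- handle_grip (a point): Point on the valve handle's axis 80 mm from the pivot. The handle is a level bar reaching 112 mm from the pivot; its black sleeve (40 to 110 mm from the pivot) is 20 mm wide and 12 mm thick, 114 to 126 mm above the table. Below it all is free down to the pipe (top at 72 mm). Its -x axis runs outwards along the handle.
- file: Bystander: flat file with wooden handle, 260 mm long, lying beyond the clip. Origin: under its middle; length along x.
- hammer: Bystander: hammer lying on the far right, length along x.
- screwdriver: Bystander: screwdriver lying on the far left, length along x.
- square: Bystander: steel try square lying flat near the robot, 100 x 120 mm, 15 mm high.
- tin: Bystander: steel tin 60 mm diameter, 55 mm high, near the robot. Origin: centre of its underside.
- offcut: Bystander: steel round offcut standing upright, 36 mm diameter, 60 mm high, beyond the clip to the left. Origin: centre of its underside.
Things that resemble listed ones, but are neither listed nor needed, are in the scene too. Leave any brown or purple look-alike of the clip alone.

How it is judged (in metres and radians):
On the way, in this order (a step that is already met when the one before it is completed fails the run):
1. the spindle lies level in the spring clip, its middle within 30 mm of the jaws, and the gripper has let go of it (x of spindle_mid in the frame of clip_seat between -0.008 and 0.008 m and y of spindle_mid in the frame of clip_seat between -0.03 and 0.03 m and z of spindle_mid in the frame of clip_seat between -0.008 and 0.008 m and angle between the z axis of spindle and the y axis of clip, either way round below 0.15 rad and contact force between the fingers and spindle below 0.2 N and linear speed of spindle below 0.03 m/s), for 0.2 s.
2. the spindle stands upside down in the chuck, collar end fully home on the pocket's floor, and is let go, while the valve is still not open (distance between collar_end and chuck_floor below 0.008 m and angle between spindle's own z axis and vertical above 2.99 rad and contact force between the fingers and spindle below 0.2 N and value of joint valve_handle below 0.6 rad), for 0.2 s.
3. the valve is fully open (value of joint valve_handle above 1.48 rad), for 0.2 s.
At the end, for the whole second after the job is handed in: The spindle stands at rest in the chuck upside down (collar end within 8 mm of the pocket floor's centre, within about 9 degrees of upright), and the valve handle is within about 5 degrees of its open stop (distance between collar_end and chuck_floor below 0.008 m and angle between spindle's own z axis and vertical above 2.99 rad and linear speed of spindle below 0.02 m/s and value of joint valve_handle above 1.48 rad); the robot touches nothing.
It fails at once if a bystander (file, hammer, screwdriver, square, tin, offcut) is moved by more than 40 mm (distance of any of file, hammer, screwdriver, square, tin, offcut from where it was at the start of the episode above 0.04 m).
It also fails if it takes over 70 s, if anything falls off the work surface, if the arm or the gripper's body presses on something with over 40 N, if the wrist force passes 120 N, or if a joint passes its speed limit or range.

## Working session

There is one attempt and no reset: what is moved stays moved. The work goes in short steps, Python scripts to look and compute and a shell command to move; the robot and the scene stay as the last step left them, time stands still between calls to the robot, and variables do not carry over. Pictures are saved under pics/ and viewed, and the job is handed in when it is done.

```bash
mkdir -p pics
python3 - <<'E'
from workcell import *
import cv2, numpy as np, pickle
print(state(), hold_point_z)
for n in("side","top"):
    f=grab_frame(n); cv2.imwrite(f"pics/{n}0.png",f["frame"][:,:,::-1]); pickle.dump(f,open(f"{n}0.pkl","wb"))
    print({k:f[k] for k in f if k!="frame"})
E
```

```text
{'time_s': 0.0, 'qpos': array([-7.14481492e+01,  1.83519944e+01,  8.97091276e+01,  1.83697238e-04,
        7.20448445e+01, -1.14572608e+00]), 'qvel': array([-0.06746552,  0.05236026, -0.03100247,  0.07322628, -0.09936072,
        0.0023049 ]), 'effort': array([ 1.39592303e-03, -4.12456834e+01, -2.31975800e+01,  7.30003905e-02,
        4.57438873e-02, -1.51195741e-04]), 'ee_pos': array([ 193.64009516, -540.84518715,  213.09832145]), 'ee_rot': array([-1.79894058e+02, -2.29344882e-03,  1.96975179e+01]), 'force': array([-0.0391376 ,  0.23595301,  0.00663126]), 'torque': array([0.02759331, 0.01166952, 0.01668458]), 'gripper_width': 91.45175769518717} -18.8
{'fx': 437.63080323917404, 'fy': 437.63080323917404, 'cx': 318.66428825613343, 'cy': 238.14353767380575, 'k1': -0.03517501020830215, 'view': array([[-8.35326037e-01, -5.49718625e-01, -6.31228168e-03,
         4.47650266e+02],
       [-4.19378145e-01,  6.44606918e-01, -6.39221317e-01,
         3.08895357e+02],
       [ 3.55460804e-01, -5.31310977e-01, -7.68996920e-01,
         9.61833462e+02],
       [ 0.00000000e+00,  0.00000000e+00,  0.00000000e+00,
         1.00000000e+00]])}
{'fx': 515.8438868223393, 'fy': 515.8438868223393, 'cx': 325.46844232432096, 'cy': 237.53840546467976, 'k1': -0.08728274243098712, 'view': array([[ 1.04066540e-02, -9.99920552e-01,  7.11271096e-03,
        -2.45576921e+01],
       [-9.86808118e-01, -1.14189168e-02, -1.61491010e-01,
         5.54068581e+02],
       [ 1.61559400e-01, -5.33829984e-03, -9.86848551e-01,
         1.05682390e+03],
       [ 0.00000000e+00,  0.00000000e+00,  0.00000000e+00,
         1.00000000e+00]])}
```

View pics/side0.png

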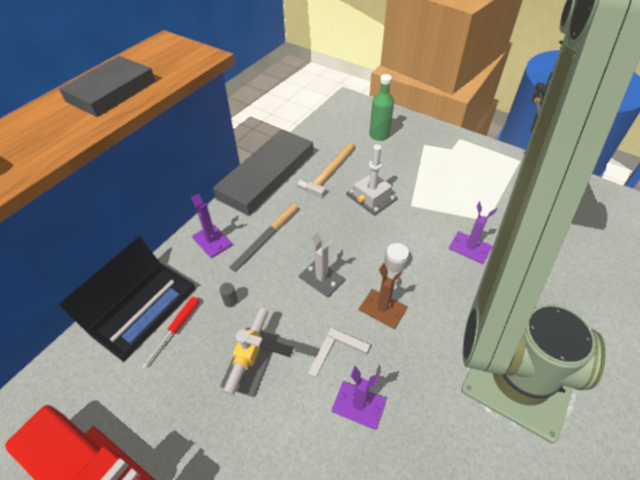

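View pics/top0.png

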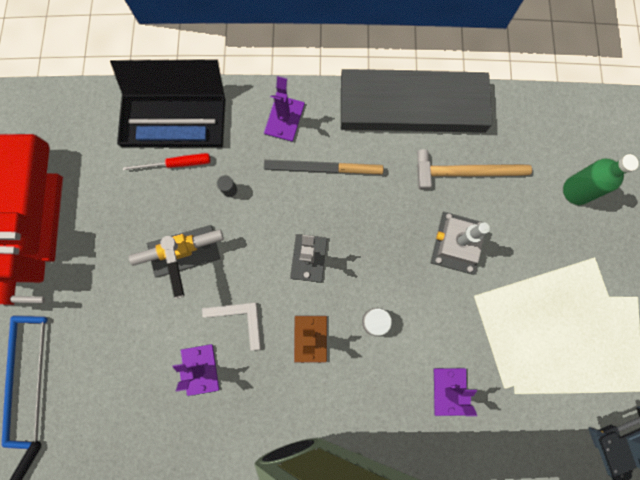

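The side view shows the chuck near (373,190), the grey clip near (322,265) and the valve near (247,350). In the top view they are at (462,242), (309,258) and (175,245). I'll zoom in on each.

```bash
cat > h.py <<'E'
import numpy as np, cv2, pickle
def load(n): return pickle.load(open(n+".pkl","rb"))
def K(f): return np.array([[f["fx"],0,f["cx"]],[0,f["fy"],f["cy"]],[0,0,1.]]), np.array([f["k1"],0,0,0,0.])
def ray(f,p):
    k,d=K(f); q=cv2.undistortPoints(np.array([[p]],float),k,d).ravel()
    R=f["view"][:3,:3];t=f["view"][:3,3]
    return -R.T@t, R.T@np.array([q[0],q[1],1.])
def onz(f,p,z):
    o,d=ray(f,p); return o+d*(z-o[2])/d[2]
def tri(f,p,g,q):
    a,d=ray(f,p); b,e=ray(g,q); d=d/np.linalg.norm(d); e=e/np.linalg.norm(e)
    s=np.linalg.lstsq(np.c_[d,-e],b-a,rcond=None)[0]
    P,Q=a+d*s[0],b+e*s[1]; return (P+Q)/2, np.linalg.norm(P-Q)
def proj(f,P):
    k,d=K(f);V=f["view"]; return cv2.projectPoints(np.array(P,float).reshape(-1,3),cv2.Rodrigues(V[:3,:3])[0],V[:3,3],k,d)[0].reshape(-1,2)
def crop(f,x0,y0,w,h,s,out):
    cv2.imwrite(out,cv2.resize(f["frame"][y0:y0+h,x0:x0+w,::-1],None,fx=s,fy=s,interpolation=cv2.INTER_CUBIC))
E
python3 - <<'E'
from h import *
s=load("side0");t=load("top0")
A=lambda f,x,y:cv2.resize(f["frame"][y:y+100,x:x+130,::-1],(390,300),interpolation=cv2.INTER_CUBIC)
def mk(xs): return A(*xs)
cv2.imwrite("pics/z1.png",np.vstack([np.hstack([A(t,400,190),A(s,310,130)]),np.hstack([A(t,245,210),A(s,260,210)])]))
cv2.imwrite("pics/z2.png",np.hstack([A(t,115,210),A(s,195,300)]))
E
```

```text
(no output)
```

View pics/z1.png

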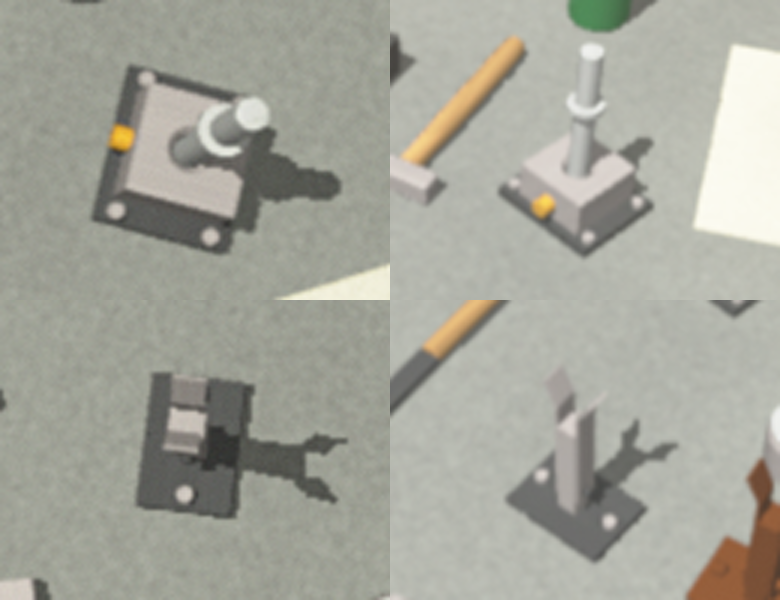

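View pics/z2.png

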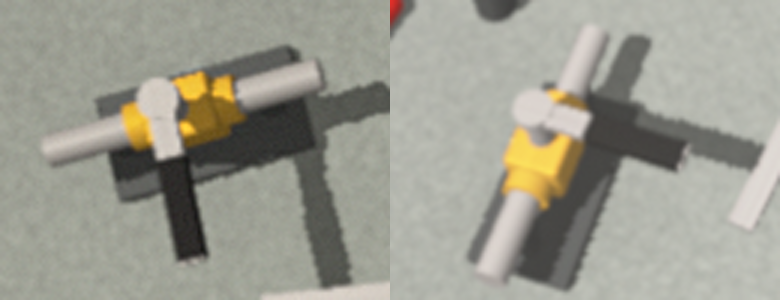

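Run:
```python
from h import *
np.set_printoptions(precision=1,suppress=True)
s=load("side0");t=load("top0")
T=lambda x0,y0,X,Y:(x0+(X+.5)/3-.5,y0+(Y+.5)/3-.5)
tc=lambda X,Y:T(400,190,X,Y); sc=lambda X,Y:T(310,130,X-390,Y)
tl=lambda X,Y:T(245,210,X,Y-300); sl=lambda X,Y:T(260,210,X-390,Y-300)
tv=lambda X,Y:T(115,210,X,Y); sv=lambda X,Y:T(195,300,X-390,Y)
print("spindle top tri",tri(t,tc(253,112),s,sc(592,50)),"onz",onz(t,tc(253,112),192),onz(s,sc(592,50),192))
print("chuck block top z60 (top)",[onz(t,tc(*p),60) for p in[(150,82),(127,188),(235,218)]])
print("chuck block top z60 (side)",[onz(s,sc(*p),60) for p in[(525,178),(577,207),(637,165)]])
print("chuck foot z10",[onz(t,tc(*p),10) for p in[(130,66),(93,218),(228,253)]],[onz(s,sc(*p),10) for p in[(501,190),(585,254),(653,206)]])
print("clip foot z10",[onz(t,tl(*p),10) for p in[(152,373),(254,385),(237,517),(137,505)]])
print("clip foot side",[onz(s,sl(*p),10) for p in[(505,498),(595,562),(647,508)]])
print("bolts clip",onz(t,tl(184,494),12),onz(s,sl(610,521),12),onz(s,sl(542,476),12))
print("valve pivot",tri(t,tv(158,98),s,sv(535,107)),onz(t,tv(158,98),126))
print("handle tip",tri(t,tv(192,257),s,sv(683,158)),onz(t,tv(192,260),120),onz(s,sv(684,158),120))
print("pipe ends",onz(t,tv(47,150),60),onz(t,tv(318,76),60),onz(s,sv(490,268),60),onz(s,sv(597,38),60))
```

```text
spindle top tri (array([ 553.7, -315.2,  190.3]), np.float64(0.7670359137463887)) onz [ 553.7 -314.5  192. ] [ 552.4 -313.3  192. ]
chuck block top z60 (top) [array([ 599.4, -283.2,   60. ]), array([ 523.1, -264.6,   60. ]), array([ 502.5, -341. ,   60. ])]
chuck block top z60 (side) [array([ 582.6, -260.5,   60. ]), array([ 521.7, -253.3,   60. ]), array([ 500.7, -335.4,   60. ])]
chuck foot z10 [array([ 621.8, -281.1,   10. ]), array([ 507.5, -250.6,   10. ]), array([ 482.5, -350.2,   10. ])] [array([ 618. , -278.9,   10. ]), array([ 504.9, -247.7,   10. ]), array([ 479.4, -342. ,   10. ])]
clip foot z10 [array([567.2,  47.9,  10. ]), array([559.1, -27.2,  10. ]), array([462. , -15.8,  10. ]), array([469.9,  56.9,  10. ])]
clip foot side [array([566.9,  49.8,  10. ]), array([467.4,  61.8,  10. ]), array([459.2,  -8. ,  10. ])]
bolts clip [478.1  22.9  12. ] [477.9  21.7  12. ] [552.4  14.3  12. ]
valve pivot (array([527.2, 296.2, 124. ]), np.float64(1.8526668718005233)) [527.8 296.  126. ]
handle tip (array([422.6, 269.2, 118.5]), np.float64(2.3187357863934017)) [421.7 269.1 120. ] [420.5 268.9 120. ]
pipe ends [499.7 393.6  60. ] [554.7 203.1  60. ] [503.2 386.1  60. ] [552.4 204.   60. ]
```

```bash
cat >> h.py <<'E'
def st():
    from workcell import state
    s=state(); open("log.txt","a").write(repr([list(s["qpos"]),list(s["ee_pos"]),list(s["ee_rot"])])+"\n")
    np.set_printoptions(precision=2,suppress=True); print(round(s["time_s"],2),s["qpos"],s["ee_pos"],s["ee_rot"],"F",s["force"],"w",round(s["gripper_width"],1)); return s
E
python3 -c "from h import *;st()"
python3 -m creep '[[0,62,0,-62,0,0,0],[0,62,0,-62,0,0,0],[0,62,0,0,0,0,0],[0,0,0,0,0,0,0]]' 20; python3 -c "from h import *;st()"
python3 -m creep '[[0,0,0,0,-10.7,0,0],[0,0,0,0,-10.7,0,0],[0,0,0,0,-10.7,0,0],[0,0,0,0,0,0,0]]';  python3 -c "from h import *;st()"
```

```text
0.1 [-71.45  18.35  89.7   -0.    72.04  -1.15] [ 193.68 -540.94  213.21] [-179.91   -0.     19.7 ] F [-0.23 -0.75  1.12] w 91.0
time_s: 0.6
ee_pos: [338.7, -489.0, 302.1]
ee_rot: [-180.0, -0.1, 20.0]
force: [-1.1, 0.5, -0.4]
gripper_width: 91.3
0.6 [-56.43  17.93  77.65   0.06  84.42  13.55] [ 338.71 -489.    302.06] [-179.98   -0.06   20.01] F [-1.1   0.49 -0.4 ] w 91.3
time_s: 1.1
ee_pos: [331.7, -486.4, 298.0]
ee_rot: [148.5, 0.2, 19.7]
force: [0.5, -0.4, 0.8]
gripper_width: 90.9
1.1 [-51.1    2.95 104.23 -14.68  43.72  27.11] [ 331.72 -486.42  298.  ] [148.46   0.23  19.72] F [ 0.54 -0.38  0.84] w 90.9
```

```bash
python3 -m creep '[[0,0,-60,0,0,0,0],[0,0,-60,0,0,0,0],[0,0,0,0,-10.7,0,0],[0,0,0,0,0,0,0]]';  python3 -c "from h import *;st()"
```

```text
time_s: 1.6
ee_pos: [296.1, -400.1, 238.6]
ee_rot: [141.4, 1.0, 18.7]
force: [1.3, -1.2, 0.2]
gripper_width: 91.0
1.6 [-42.85  -4.05 123.94 -37.15  30.72  55.5 ] [ 296.06 -400.15  238.65] [141.41   0.96  18.72] F [ 1.33 -1.18  0.22] w 91.0
```

```bash
cat > kin.py <<'E'
import numpy as np
from scipy.spatial.transform import Rotation as R
from scipy.optimize import least_squares
def rz(a): return R.from_euler('z',a,degrees=True).as_matrix()
def ry(a): return R.from_euler('y',a,degrees=True).as_matrix()
def fk(q,p):
    a1,d1,L2,a3,L4,dT,y0=p[:7]
    M=rz(q[0]); pos=M@[a1,y0,d1]
    M=M@ry(q[1]); pos=pos+M@[0,0,L2]
    M=M@ry(q[2]); pos=pos+M@[-a3 if 0 else a3,0,L4]  # q3: angle between upper arm and forearm; forearm along z
    M=M@rz(q[3]); M=M@ry(q[4]); M=M@rz(q[5]); pos=pos+M@[0,0,dT]
    return pos,M
E
python3 - <<'E'
from kin import *
import ast
D=[ast.literal_eval(l) for l in open("log.txt")]
D[0]=[[-71.448,18.312,89.639,0,72.044,-1.146],[193.817,-541.367,213.976],[180,0,19.698]]
for s4 in(1,-1):
  for s6 in (1,-1):
    # tool x offset at end
    errs=[]
    M0=None
    for q,p,e in D:
        q=np.array(q)*[1,1,1,s4,1,s6]
        M=fk(q,[0]*7)[1]; T=R.from_euler('xyz',e,degrees=True).as_matrix()
        C=M.T@T
        if M0 is None: M0=C
        errs.append(R.from_matrix(M0.T@C).magnitude()*57.3)
    print(s4,s6,np.round(errs,2)); print(np.round(M0,2))
E
```

```text
Traceback (most recent call last):
ValueError: malformed node or string on line 1: <ast.Call object at 0x7fec03fdff10>
```

```bash
sed -i 's/np.float64(\([^)]*\))/\1/g' log.txt; sed -i 's/list(s\["\(\w*\)"\])/s["\1"].tolist()/g' h.py
cat > fit.py <<'E'
from kin import *
import ast
D=[ast.literal_eval(l) for l in open("log.txt")]
D[0]=[[-71.448,18.312,89.639,0,72.044,-1.146],[193.817,-541.367,213.976],[180,0,19.698]]
for s4 in(1,-1):
  for s6 in (1,-1):
    errs=[];M0=None
    for q,p,e in D:
        M=fk(np.array(q)*[1,1,1,s4,1,s6],[0]*7)[1]; T=R.from_euler('xyz',e,degrees=True).as_matrix()
        C=M.T@T
        if M0 is None: M0=C
        errs.append(R.from_matrix(M0.T@C).magnitude()*57.3)
    f=lambda p:np.concatenate([fk(np.array(q)*[1,1,1,s4,1,s6],p)[0]-x for q,x,e in D])
    r=least_squares(f,[0,300,400,0,400,200,0])
    print(s4,s6,np.round(errs,2),np.round(r.x,1),np.abs(r.fun).max()); print(np.round(M0,3).tolist())
E
python3 fit.py
```

```text
1 1 [0.   0.01 0.01 0.01] [  0.  140.3 591.8  25.2 417.  335.7  11.5] 0.0008638124347726261
[[-0.0, -1.0, 0.0], [1.0, 0.0, 0.0], [-0.0, 0.0, 1.0]]
1 -1 [  0.    29.4   56.53 113.3 ] [  0.  140.3 591.8  25.2 417.  335.7  11.5] 0.0008638124347726261
[[0.04, -0.999, 0.0], [0.999, 0.04, -0.0], [-0.0, 0.0, 1.0]]
-1 1 [ 0.    0.13 29.36 74.3 ] [481.  456.2 -69.  162.8 172.2 -87.2 -18.5] 55.97215282647073
[[-0.0, -1.0, 0.0], [1.0, 0.0, 0.0], [-0.0, 0.0, 1.0]]
-1 -1 [ 0.   29.41 40.31 58.66] [481.  456.2 -69.  162.8 172.2 -87.2 -18.5] 55.97215282647073
[[0.04, -0.999, 0.0], [0.999, 0.04, -0.0], [-0.0, 0.0, 1.0]]
```

```bash
cat >> kin.py <<'E'
P=[0,140.3,591.8,25.2,417.0,335.7,11.5]
LO=np.array([-177.97,-48.28,12.27,-77.06,2.81,-146.56]);HI=np.array([177.97,115.42,149.76,257.06,150.46,146.56])
C=np.array([[0,-1,0],[1,0,0],[0,0,1.]])
def tool(q): p,M=fk(q,P); return p,M@C
def ik(p,T,margin=2,all=False):
    """p TCP, T tool rotation; returns q or None"""
    a1,d1,L2,a3,L4,dT,y0=P; p=np.asarray(p,float)
    W=p-dT*T[:,2]; r=np.hypot(W[0],W[1]); 
    if r<abs(y0): return None
    q1=np.degrees(np.arctan2(W[1],W[0])-np.arcsin(y0/r)); x=np.sqrt(r*r-y0*y0); z=W[2]-d1
    Lf=np.hypot(L4,a3); g=np.degrees(np.arctan2(a3,L4)); D=np.hypot(x,z)
    c=(D*D-L2*L2-Lf*Lf)/(2*L2*Lf)
    if abs(c)>1: return None
    k=np.degrees(np.arccos(c)); # angle between upper arm and fore vector
    q3=k-g; th=np.degrees(np.arctan2(x,z)); q2=th-np.degrees(np.arctan2(Lf*np.sin(np.radians(k)),L2+Lf*np.cos(np.radians(k))))
    M=(rz(q1)@ry(q2+q3)).T@T@C.T
    q5=np.degrees(np.arccos(np.clip(M[2,2],-1,1))); q4=np.degrees(np.arctan2(M[1,2],M[0,2])); q6=np.degrees(np.arctan2(M[2,1],-M[2,0]))
    if q4<-90: q4+=360
    q=np.array([q1,q2,q3,q4,q5,q6])
    ok=(q>LO+margin).all() and (q<HI-margin).all()
    return q if ok or all else None
def frame(tz,ty):
    tz=np.array(tz,float)/np.linalg.norm(tz); ty=np.array(ty,float); ty-=tz*(ty@tz); ty/=np.linalg.norm(ty)
    return np.c_[np.cross(ty,tz),ty,tz]
E
python3 - <<'E'
from kin import *
q=[-42.85,-4.05,123.94,-37.15,30.72,55.5]
print(ik(*tool(q)),tool(q)[0])
# chuck
G=np.array([553.5,-314.5,162]); d=np.radians
for be in range(-15,76,15):
  row=[]
  for al in range(-180,180,15):
    tz=[np.cos(d(be))*np.cos(d(al)),np.cos(d(be))*np.sin(d(al)),-np.sin(d(be))]
    for sg in(1,-1):
      T=frame(tz,sg*np.array([-np.sin(d(al)),np.cos(d(al)),0])); q=ik(G+18.8*T[:,2],T)
      if q is not None: row.append((al,sg,q.astype(int).tolist()))
  print("beta",be); [print("   ",r) for r in row]
E
```

```text
[-42.85  -4.05 123.94 -37.15  30.72  55.5 ] [ 296.08809883 -400.23568769  238.64597697]
beta -15
    (-165, 1, [-16, 70, 55, -61, 145, 42])
    (-165, -1, [-16, 70, 55, -61, 145, -137])
    (-150, 1, [-11, 66, 65, -65, 134, 45])
    (-150, -1, [-11, 66, 65, -65, 134, -134])
    (-135, 1, [-8, 62, 77, -70, 124, 50])
    (-135, -1, [-8, 62, 77, -70, 124, -129])
    (-75, 1, [-3, 52, 123, 250, 103, 86])
    (-75, -1, [-3, 52, 123, 250, 103, -93])
    (-60, 1, [-8, 53, 133, 232, 109, 95])
    (-60, -1, [-8, 53, 133, 232, 109, -84])
    (-45, 1, [-18, 55, 140, 209, 118, 98])
    (-45, -1, [-18, 55, 140, 209, 118, -81])
    (-30, 1, [-31, 56, 142, 178, 124, 89])
    (-30, -1, [-31, 56, 142, 178, 124, -90])
    (-15, 1, [-44, 55, 140, 147, 118, 81])
    (-15, -1, [-44, 55, 140, 147, 118, -98])
    (0, 1, [-53, 53, 133, 124, 109, 83])
    (0, -1, [-53, 53, 133, 124, 109, -96])
    (15, 1, [-58, 52, 123, 107, 104, 93])
    (15, -1, [-58, 52, 123, 107, 104, -86])
    (30, 1, [-59, 53, 112, 94, 104, 103])
    (30, -1, [-59, 53, 112, 94, 104, -76])
    (45, 1, [-58, 55, 101, 83, 109, 113])
    (
[... 9409 characters left out ...]
11, 49, 48])
    (15, -1, [-36, 22, 95, 14, 53, 30])
    (30, -1, [-37, 23, 93, 16, 57, 14])
    (45, -1, [-37, 25, 90, 16, 63, 0])
    (60, -1, [-37, 27, 87, 16, 68, -14])
    (75, -1, [-37, 29, 84, 14, 73, -27])
    (90, 1, [-36, 30, 81, 12, 77, 139])
    (90, -1, [-36, 30, 81, 12, 77, -40])
    (105, 1, [-35, 32, 78, 9, 80, 127])
    (105, -1, [-35, 32, 78, 9, 80, -52])
    (120, 1, [-33, 33, 76, 6, 83, 114])
    (120, -1, [-33, 33, 76, 6, 83, -65])
    (135, 1, [-32, 34, 75, 3, 85, 102])
    (135, -1, [-32, 34, 75, 3, 85, -77])
    (150, 1, [-30, 34, 74, 0, 85, 89])
    (150, -1, [-30, 34, 74, 0, 85, -90])
    (165, 1, [-28, 34, 75, -3, 85, 76])
    (165, -1, [-28, 34, 75, -3, 85, -103])
```

Run:
```python
from h import *
s=load("side0");t=load("top0")
a=np.radians(-6);Rz=np.array([[np.cos(a),-np.sin(a),0],[np.sin(a),np.cos(a),0],[0,0,1]]);O=np.array([515,17,0])
pts=[O+Rz@p for p in [(22.5,11,164),(22.5,-11,164),(-22.5,11,164),(-22.5,-11,164),(0,0,119),(50,35,10),(50,-35,10),(-50,-35,10),(-50,35,10)]]
for f,x,y,n in((t,245,210,"t"),(s,260,210,"s")):
    im=cv2.resize(f["frame"][y:y+90,x:x+110,::-1],None,fx=6,fy=6,interpolation=cv2.INTER_CUBIC)
    for p in proj(f,pts): cv2.circle(im,tuple(int(v) for v in (p-[x,y]+.5)*6),3,(0,0,255),-1)
    cv2.imwrite(f"pics/clip_{n}.png",im)
```

```text
(no output)
```

View pics/clip_t.png

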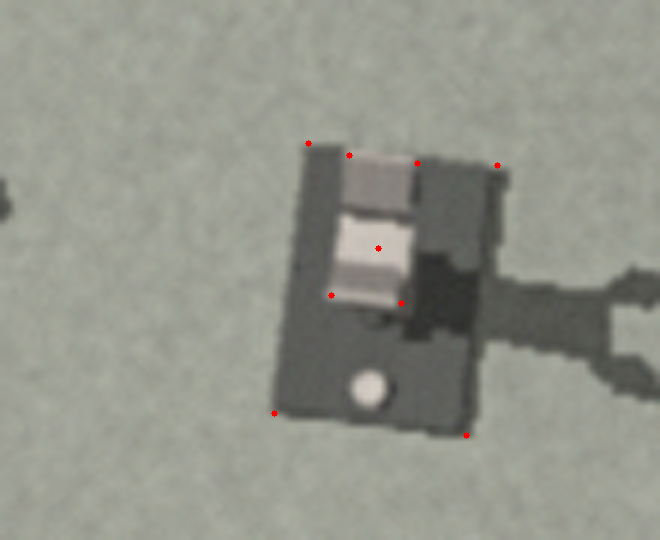

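View pics/clip_s.png

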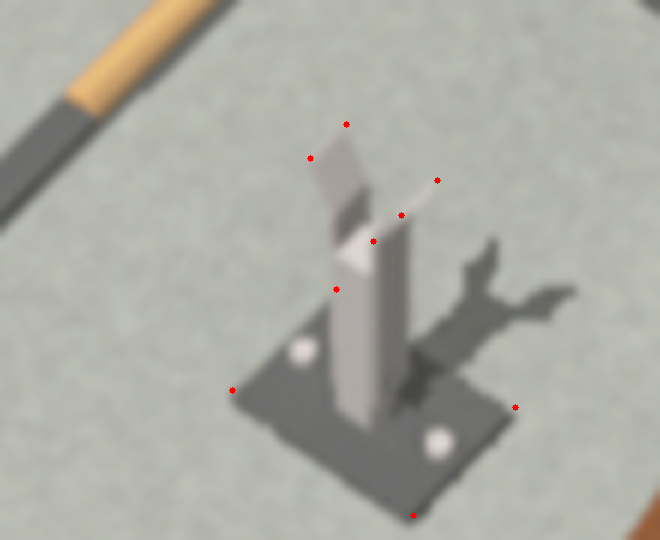

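```bash
cat > plan.py <<'E'
from kin import *
np.set_printoptions(precision=1,suppress=True)
d=np.radians
CH=np.array([553.5,-314.5,0]); SEAT=np.array([515,17.5,130.]); CY=np.array([np.sin(d(6)),np.cos(d(6)),0])
def cur():
    from workcell import state
    s=state(); return s["ee_pos"],R.from_euler('xyz',s["ee_rot"],degrees=True).as_matrix(),s["qpos"]
def chuckpose(al,be,h,sg,back=0):
    """grasp point h above table on chuck axis"""
    tz=np.array([np.cos(d(be))*np.cos(d(al)),np.cos(d(be))*np.sin(d(al)),-np.sin(d(be))])
    T=frame(tz,sg*np.array([-np.sin(d(al)),np.cos(d(al)),0])); G=CH+[0,0,h]-back*tz
    return G+18.8*tz,T
def horiz(c,be,G,tysg,sgn=-1):
    """bar horizontal with collar dir c; tool z = -z cos(be) + sgn*c sin(be)"""
    tz=-np.array([0,0,1])*np.cos(d(be))+sgn*np.asarray(c)*np.sin(d(be))
    T=frame(tz,tysg*np.cross(c,[0,0,1])); return np.asarray(G)+18.8*tz,T
def plan(p0,T0,p1,T1,grip=0,n=None,q0=None,show=True,vmax=45,wmax=9.5):
    rv=R.from_matrix(T0.T@T1).as_rotvec(degrees=True); D=p1-p0
    m=max(np.linalg.norm(D)/vmax,np.linalg.norm(rv)/wmax,.5)
    n=n or int(np.ceil(m))
    while True:
        qs=[ik(p0,T0,-1,True)]; rows=[];bad=False;js=0
        for i in range(n):
            Ti=T0@R.from_rotvec(rv*i/n,degrees=True).as_matrix()
            rows.append([grip]+np.round(Ti.T@(D/n),1).tolist()+np.round(rv/n,1).tolist())
            Tn=T0@R.from_rotvec(rv*(i+1)/n,degrees=True).as_matrix(); q=ik(p0+D*(i+1)/n,Tn,1,True)
            if q is None or (q<LO+1).any() or (q>HI-1).any(): bad=True
            if q is not None and qs[-1] is not None: js=max(js,(np.abs(q-qs[-1])/np.array([12.8,12.8,15.7,15.7,15.7,15.7])).max())
            qs.append(q)
        if js<.85 or n>60: break
        n=int(n*1.2)+1
    if show:
        print("n",n,"bad",bad,"jointfrac %.2f"%js,"end q",qs[-1])
        for k in range(0,n,5): print(str(rows[k:k+5]).replace(" ",""))
    return bad,n,js
E
python3 - <<'E'
from plan import *
p,T,q=cur()
for sg in(1,-1):
  for al in(60,75):
    for be in (5,12):
      A=chuckpose(al,be,162,sg,110); L=chuckpose(al,be,312,sg)
      ts=sg
      # bar tool frame: ty at chuck = sg*(zxaz) ; horizontally ty = ? choose matching sign
      z=A[1][:,1]; 
      c=CY
      B=[horiz(c,be,SEAT+60*CY+[0,0,h],k) for k in(1,-1) for h in(0,150)]
      # bar dir in tool frame must match
      bt=A[1].T@[0,0,1]
      okk=[b for b in B if np.allclose(b[1].T@c,bt,atol=1e-3)]
      print(sg,al,be,"pre",plan(p,T,*A,show=False),ik(*A),"lift",ik(*L),"L->clip",[plan(*L,*b,show=False) for b in okk],[ik(*b) for b in okk])
E
```

```text
1 60 5 pre (False, 19, np.float64(0.6496007796995137)) [-64.3  52.8  79.5  61.7 110.9 130.9] lift [-57.   39.7  84.6  69.8 108.9 141.1] L->clip [(True, 68, np.float64(22.80153022627796)), (True, 68, np.float64(22.830259771049604))] [None, None]
1 60 12 pre (False, 19, np.float64(0.6253719281017223)) [-63.9  49.   79.2  58.4 107.4 133.2] lift [-56.6  37.4  83.   65.4 105.8 143.3] L->clip [(True, 68, np.float64(22.804595978343077)), (True, 68, np.float64(22.831694413093423))] [None, None]
1 75 5 pre (False, 18, np.float64(0.6900892846039142)) [-59.3  59.4  62.5  58.2 123.  136.4] lift [-53.6  45.4  72.4  64.8 120.6 143.5] L->clip [(True, 68, np.float64(22.79545648348955)), (True, 68, np.float64(22.823422150019592))] [None, None]
1 75 12 pre (False, 17, np.float64(0.7003552496527365)) [-59.   55.9  62.6  54.3 119.8 136.8] lift [-53.2  43.2  71.   60.3 117.8 144.1] L->clip [(True, 68, np.float64(22.798783294952806)), (True, 68, np.float64(22.825245673664732))] [None, None]
-1 60 5 pre (False, 28, np.float64(0.8251195978595675)) [-64.3  52.8  79.5  61.7 110.9 -49.1] lift [-57.   39.7  84.
[... 527 characters left out ...]
89.2, -11.4,  80.6,  22.2])]
-1 75 5 pre (False, 31, np.float64(0.8008862743242662)) [-59.3  59.4  62.5  58.2 123.  -43.6] lift [-53.6  45.4  72.4  64.8 120.6 -36.5] L->clip [(False, 13, np.float64(0.7111472729365428)), (False, 10, np.float64(0.7665666105054819))] [array([ 10.1,  19.8, 103.7,  -5.7,  58. ,  19.1]), array([10.1, 13.1, 90.2, -4.9, 78.1, 17.1])]
-1 75 12 pre (False, 28, np.float64(0.8357371549594276)) [-59.   55.9  62.6  54.3 119.8 -43.2] lift [-53.2  43.2  71.   60.3 117.8 -35.9] L->clip [(False, 13, np.float64(0.694897676049966)), (False, 10, np.float64(0.7623504089090479))] [array([ 13.9,  21.2, 102.5, -12.9,  61.1,  26.6]), array([ 13.9,  14.5,  89.2, -11.4,  80.6,  22.2])]
```

Run:
```python
from plan import *
p,T,q=cur()
A=chuckpose(60,8,163,-1,120)
V=chuckpose(60,75,280,-1,150)
print(V[0],ik(*V)); plan(p,T,*V); plan(*V,*A); plan(p,T,*A,show=True)
rv=R.from_matrix(T.T@A[1]).as_rotvec()
for i in range(0,11,2):
    Ti=T@R.from_rotvec(rv*i/10).as_matrix(); pp=p+(A[0]-p)*i/10; print(pp,Ti[:,2],(pp-335*Ti[:,2]))
```

```text
[ 536.5 -343.9  406.7] [-41.4  23.1  57.1  15.1 102.4  -8.5]
n 14 bad False jointfrac 0.78 end q [-41.4  23.1  57.1  15.1 102.4  -8.5]
[[0,17.4,9.0,-8.5,3.0,2.0,-2.5],[0,17.3,9.3,-8.4,3.0,2.0,-2.5],[0,17.2,9.6,-8.3,3.0,2.0,-2.5],[0,17.0,9.9,-8.2,3.0,2.0,-2.5],[0,16.9,10.2,-8.1,3.0,2.0,-2.5]]
[[0,16.7,10.5,-8.0,3.0,2.0,-2.5],[0,16.5,10.8,-8.0,3.0,2.0,-2.5],[0,16.4,11.1,-8.0,3.0,2.0,-2.5],[0,16.2,11.4,-8.0,3.0,2.0,-2.5],[0,15.9,11.7,-8.0,3.0,2.0,-2.5]]
[[0,15.7,12.0,-8.1,3.0,2.0,-2.5],[0,15.5,12.2,-8.1,3.0,2.0,-2.5],[0,15.3,12.4,-8.2,3.0,2.0,-2.5],[0,15.0,12.7,-8.3,3.0,2.0,-2.5]]
n 8 bad False jointfrac 0.49 end q [-64.8  51.4  78.3  60.1 110.2 -47.7]
[[0,-15.4,0.0,25.6,0.0,8.4,-0.0],[0,-19.0,0.0,23.1,0.0,8.4,-0.0],[0,-22.1,0.0,20.1,0.0,8.4,-0.0],[0,-24.8,0.0,16.6,0.0,8.4,-0.0],[0,-27.0,0.0,12.8,0.0,8.4,-0.0]]
[[0,-28.6,0.0,8.8,0.0,8.4,-0.0],[0,-29.5,0.0,4.5,0.0,8.4,-0.0],[0,-29.9,0.0,0.1,0.0,8.4,-0.0]]
n 28 bad False jointfrac 0.81 end q [-64.8  51.4  78.3  60.1 110.2 -47.7]
[[0,7.0,0.6,3.1,2.1,3.2,-0.2],[0,6.8,0.7,3.5,2.1,3.2,-0.2],[0,6.6,0.9,3.8,2.1,3.2,-0.2],[0,6.4,1.1,4.2,2.1,3.2,
[... 395 characters left out ...]
,4.3,6.2,2.1,3.2,-0.2],[0,1.5,4.5,6.1,2.1,3.2,-0.2],[0,1.1,4.7,6.0,2.1,3.2,-0.2]]
[[0,0.8,4.9,5.9,2.1,3.2,-0.2],[0,0.4,5.2,5.7,2.1,3.2,-0.2],[0,0.1,5.4,5.5,2.1,3.2,-0.2],[0,-0.2,5.6,5.3,2.1,3.2,-0.2],[0,-0.5,5.8,5.1,2.1,3.2,-0.2]]
[[0,-0.9,6.0,4.8,2.1,3.2,-0.2],[0,-1.1,6.1,4.6,2.1,3.2,-0.2],[0,-1.4,6.3,4.3,2.1,3.2,-0.2]]
[ 296.1 -400.1  238.6] [ 0.2 -0.6 -0.8] [ 233.1 -200.8  500.4]
[ 337.5 -400.4  226.3] [ 0.4 -0.3 -0.9] [ 200.6 -299.   514.8]
[ 379.  -400.6  214. ] [ 0.6  0.  -0.8] [ 189.4 -412.6  490. ]
[ 420.5 -400.8  201.7] [ 0.6  0.4 -0.7] [ 207.  -525.6  427.8]
[ 461.9 -401.1  189.4] [ 0.6  0.7 -0.4] [ 256.8 -622.1  335.2]
[ 503.4 -401.3  177.1] [ 0.5  0.9 -0.1] [ 337.5 -688.6  223.7]
```

```bash
python3 -m creep '[[0,7,0.6,3.1,2.1,3.2,-0.2],[0,6.8,0.7,3.5,2.1,3.2,-0.2],[0,6.6,0.9,3.8,2.1,3.2,-0.2],[0,6.4,1.1,4.2,2.1,3.2,-0.2],[0,6.2,1.3,4.5,2.1,3.2,-0.2]]' >/dev/null
python3 -m creep '[[0,5.9,1.5,4.8,2.1,3.2,-0.2],[0,5.6,1.7,5,2.1,3.2,-0.2],[0,5.3,1.9,5.3,2.1,3.2,-0.2],[0,5,2.1,5.5,2.1,3.2,-0.2],[0,4.7,2.3,5.7,2.1,3.2,-0.2]]' >/dev/null
python3 -m creep '[[0,4.4,2.6,5.8,2.1,3.2,-0.2],[0,4,2.8,6,2.1,3.2,-0.2],[0,3.7,3,6.1,2.1,3.2,-0.2],[0,3.3,3.3,6.2,2.1,3.2,-0.2],[0,2.9,3.5,6.2,2.1,3.2,-0.2]]'
python3 -m creep '[[0,2.6,3.8,6.2,2.1,3.2,-0.2],[0,2.2,4,6.2,2.1,3.2,-0.2],[0,1.9,4.3,6.2,2.1,3.2,-0.2],[0,1.5,4.5,6.1,2.1,3.2,-0.2],[0,1.1,4.7,6,2.1,3.2,-0.2]]' >/dev/null
python3 -m creep '[[0,0.8,4.9,5.9,2.1,3.2,-0.2],[0,0.4,5.2,5.7,2.1,3.2,-0.2],[0,0.1,5.4,5.5,2.1,3.2,-0.2],[0,-0.2,5.6,5.3,2.1,3.2,-0.2],[0,-0.5,5.8,5.1,2.1,3.2,-0.2]]' >/dev/null
python3 -m creep '[[0,-0.9,6,4.8,2.1,3.2,-0.2],[0,-1.1,6.1,4.6,2.1,3.2,-0.2],[0,-1.4,6.3,4.3,2.1,3.2,-0.2],[0,0,0,0,0,0,0]]'
python3 - <<'E'
from h import *; st()
from plan import *
p,T,q=cur(); A=chuckpose(60,8,163,-1,60); plan(p,T,*A,vmax=30); print(T[:,2])
E
```

```text
time_s: 3.48
ee_pos: [409.3, -405.6, 208.9]
ee_rot: [164.7, -41.1, 44.3]
force: [-0.5, 0.4, 0.1]
gripper_width: 91.3
time_s: 5.22
ee_pos: [504.8, -406.5, 177.1]
ee_rot: [174.1, -81.8, 64.5]
force: [0.2, -0.2, 0.7]
gripper_width: 90.8
5.22 [-65.2   51.21  78.63  60.76 109.37 -48.26] [ 504.83 -406.49  177.06] [174.05 -81.83  64.54] F [ 0.2  -0.16  0.7 ] w 90.8
n 3 bad False jointfrac 0.12 end q [-61.   49.8  84.   61.9 105.8 -50. ]
[[0,0.3,-1.8,21.2,0.5,0.0,0.2],[0,0.2,-1.6,21.2,0.5,0.0,0.2],[0,0.2,-1.5,21.2,0.5,0.0,0.2]]
[ 0.5  0.8 -0.1]
```

```bash
python3 -m creep '[[0,0.2,-1.6,21.2,0.5,0,0.2],[0,0.2,-1.6,21.2,0.5,0,0.2],[0,0.2,-1.6,21.2,0.5,0,0.2],[0,0,0,0,0,0,0]]'
cat > look.py <<'E'
import sys; from workcell import grab_frame; from h import *
tag=sys.argv[1]
for n in sys.argv[2:]:
    f=grab_frame(n); pickle.dump(f,open(n+tag+".pkl","wb")); cv2.imwrite(f"pics/{n}{tag}.png",f["frame"][:,:,::-1])
E
python3 look.py 1 side top
python3 - <<'E'
from h import *
from plan import *
s=load("side1");t=load("top1")
cv2.imwrite("pics/g1.png",np.hstack([cv2.resize(f["frame"][y:y+130,x:x+130,::-1],(390,390),interpolation=cv2.INTER_CUBIC) for f,x,y in((t,400,160),(s,310,110))]))
p,T,q=cur(); A=chuckpose(60,8,160,-1,0); plan(p,T,*A,vmax=30); print(p,T[:,2])
E
```

```text
time_s: 5.72
ee_pos: [532.6, -344.2, 170.2]
ee_rot: [-176.9, -81.8, 57.2]
force: [0.2, -0.2, 0.2]
gripper_width: 91.0
n 2 bad False jointfrac 0.16 end q [-56.9  48.9  88.8  64.3 101.4 -52.2]
[[0,-2.2,1.5,28.9,-0.1,0.1,-0.2],[0,-2.3,1.5,28.9,-0.1,0.1,-0.2]]
[ 532.1 -346.   170.1] [ 0.5  0.9 -0.1]
```

View pics/g1.png

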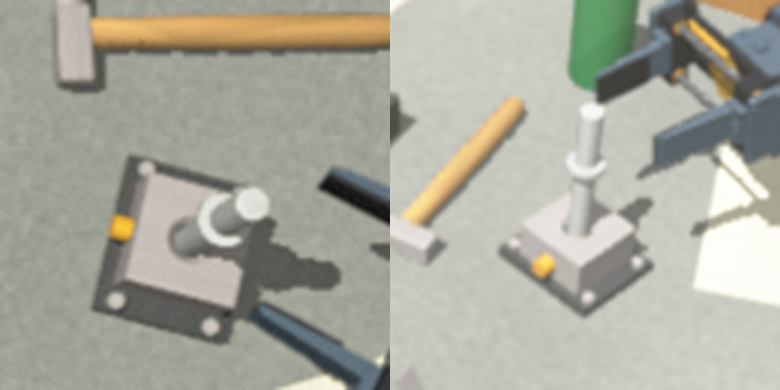

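The spindle stands between the two open fingers. In the top crop the fingertips are at (345,175) and (255,315), above the collar level. I'll move in and close.

```bash
python3 -m creep '[[0,-1.5,1,19.3,0,0,0],[0,-1.5,1,19.3,0,0,0],[0,-1.5,1,19.2,0,0,0],[0,0,0,0,0,0,0],[0,0,0,0,0,0,0]]' 60
python3 - <<'E'
from plan import *
p,T,q=cur(); A=chuckpose(60,8,160,-1,0); plan(p,T,*A,vmax=30)
print(p-18.8*T[:,2])
E
python3 -m creep '[[1,0,0,0,0,0,0],[1,0,0,0,0,0,0],[1,0,0,0,0,0,0],[1,0,0,0,0,0,0],[1,0,0,0,0,0,0]]' 60
```

```text
time_s: 6.45
ee_pos: [562.6, -298.8, 156.9]
ee_rot: [-177.1, -81.7, 57.3]
force: [0.1, 0.1, -0.0]
gripper_width: 91.1
n 1 bad False jointfrac 0.04 end q [-56.9  48.9  88.8  64.3 101.4 -52.2]
[[0,0.5,-0.1,0.4,-0.2,0.3,-0.4]]
[ 553.4 -315.   159.6]
time_s: 7.08
ee_pos: [562.5, -299.0, 156.8]
ee_rot: [-177.0, -81.7, 57.2]
force: [-0.3, -0.5, 0.7]
gripper_width: 43.8
```

```bash
python3 -m creep '[[1,0,0,0,0,0,0],[1,0,0,0,0,0,0],[1,0,0,0,0,0,0],[1,0,0,0,0,0,0],[1,0,0,0,0,0,0]]'
python3 - <<'E'
from plan import *
p,T,q=cur(); plan(p,T,p+[0,0,160],T,grip=1,vmax=40)
E
```

```text
time_s: 7.7
ee_pos: [562.7, -299.0, 156.9]
ee_rot: [-177.2, -81.7, 57.3]
force: [0.7, -0.8, 0.6]
gripper_width: 21.0
n 5 bad False jointfrac 0.21 end q [-56.8  38.3  83.2  67.9 108.  -36.6]
[[1,31.7,-0.2,-4.6,0.0,0.0,0.0],[1,31.7,-0.2,-4.6,0.0,0.0,0.0],[1,31.7,-0.2,-4.6,0.0,0.0,0.0],[1,31.7,-0.2,-4.6,0.0,0.0,0.0],[1,31.7,-0.2,-4.6,0.0,0.0,0.0]]
```

```bash
python3 -m creep '[[1,15,-0.1,-2.2,0,0,0],[1,31,-0.2,-4.5,0,0,0],[1,31,-0.2,-4.5,0,0,0],[1,31,-0.2,-4.5,0,0,0],[1,50,-0.3,-7.3,0,0,0]]'
python3 look.py 2 side
python3 - <<'E'
from plan import *
p,T,q=cur(); print(T[:,1])
for be in(8.3,):
  c=CY
  B=horiz(c,be,SEAT+60*CY+[0,0,110],-1)
  print(B[1].T@c,T.T@[0,0,1]); plan(p,T,*B,grip=1)
E
```

```text
time_s: 8.32
ee_pos: [562.1, -298.7, 317.0]
ee_rot: [-175.5, -81.7, 55.7]
force: [0.6, -0.0, -2.1]
gripper_width: 21.4
[ 0.9 -0.5  0. ]
[-1.   0.  -0.1] [ 1.   0.  -0.1]
n 69 bad True jointfrac 22.79 end q [  11.9   15.    93.8   -8.2   73.9 -159.6]
[[1,-0.9,-3.2,4.6,-1.6,-0.3,1.6],[1,-0.9,-3.3,4.5,-1.6,-0.3,1.6],[1,-1.0,-3.4,4.4,-1.6,-0.3,1.6],[1,-1.1,-3.5,4.3,-1.6,-0.3,1.6],[1,-1.2,-3.6,4.2,-1.6,-0.3,1.6]]
[[1,-1.2,-3.7,4.1,-1.6,-0.3,1.6],[1,-1.3,-3.8,4.0,-1.6,-0.3,1.6],[1,-1.4,-3.8,3.9,-1.6,-0.3,1.6],[1,-1.5,-3.9,3.8,-1.6,-0.3,1.6],[1,-1.6,-4.0,3.7,-1.6,-0.3,1.6]]
[[1,-1.7,-4.0,3.6,-1.6,-0.3,1.6],[1,-1.8,-4.1,3.5,-1.6,-0.3,1.6],[1,-1.9,-4.1,3.4,-1.6,-0.3,1.6],[1,-2.0,-4.2,3.3,-1.6,-0.3,1.6],[1,-2.1,-4.2,3.2,-1.6,-0.3,1.6]]
[[1,-2.2,-4.2,3.0,-1.6,-0.3,1.6],[1,-2.3,-4.2,2.9,-1.6,-0.3,1.6],[1,-2.4,-4.3,2.8,-1.6,-0.3,1.6],[1,-2.5,-4.3,2.7,-1.6,-0.3,1.6],[1,-2.6,-4.3,2.6,-1.6,-0.3,1.6]]
[[1,-2.7,-4.3,2.5,-1.6,-0.3,1.6],[1,-2.8,-4.3,2.4,-1.6,-0.3,1.6],[1,-3.0,-4.2,2.3,-1.6,-0.3,1.6],[1,-3.1,-4.2,2.2,-1.6,-0.3,1.6],[1,-3.2,-4.2,2.1,-1.6,-0.3,1.6]]
[[1,-3.3,-4.2,2.0,-1.6,-0.3,1.6],[1,-3.4
[... 677 characters left out ...]
5.2,-2.1,0.4,-1.6,-0.3,1.6],[1,-5.3,-1.9,0.4,-1.6,-0.3,1.6],[1,-5.3,-1.8,0.3,-1.6,-0.3,1.6]]
[[1,-5.4,-1.6,0.3,-1.6,-0.3,1.6],[1,-5.4,-1.5,0.3,-1.6,-0.3,1.6],[1,-5.5,-1.4,0.3,-1.6,-0.3,1.6],[1,-5.5,-1.2,0.3,-1.6,-0.3,1.6],[1,-5.5,-1.1,0.3,-1.6,-0.3,1.6]]
[[1,-5.6,-0.9,0.3,-1.6,-0.3,1.6],[1,-5.6,-0.8,0.3,-1.6,-0.3,1.6],[1,-5.6,-0.6,0.3,-1.6,-0.3,1.6],[1,-5.6,-0.4,0.3,-1.6,-0.3,1.6],[1,-5.6,-0.3,0.3,-1.6,-0.3,1.6]]
[[1,-5.6,-0.1,0.3,-1.6,-0.3,1.6],[1,-5.6,0.0,0.4,-1.6,-0.3,1.6],[1,-5.6,0.2,0.4,-1.6,-0.3,1.6],[1,-5.6,0.3,0.4,-1.6,-0.3,1.6],[1,-5.6,0.5,0.5,-1.6,-0.3,1.6]]
[[1,-5.6,0.6,0.5,-1.6,-0.3,1.6],[1,-5.6,0.7,0.6,-1.6,-0.3,1.6],[1,-5.5,0.9,0.6,-1.6,-0.3,1.6],[1,-5.5,1.0,0.7,-1.6,-0.3,1.6]]
```

View pics/side2.png

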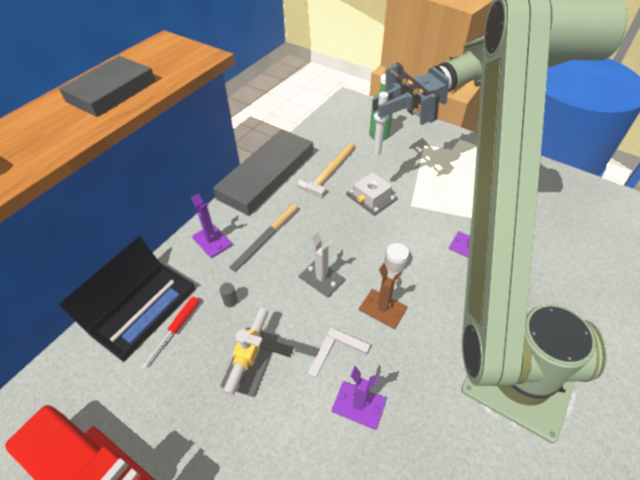

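Run:
```python
from h import *
from plan import *
s=load("side2")
crop(s,330,70,110,140,4,"pics/c2.png")
p,T,q=cur()
B=horiz(CY,8.3,SEAT+57.6*CY+[0,0,110],1)
print(B[1].T@CY,T.T@[0,0,1]); plan(p,T,*B,grip=1)
B2=horiz(CY,8.3,SEAT+57.6*CY+[0,0,50],1); print(B[0],B2[0])
```

```text
[ 1.  -0.  -0.1] [ 1.   0.  -0.1]
n 10 bad False jointfrac 0.77 end q [11.7 15.  93.9 -8.2 73.9 20.1]
[[1,-6.0,-22.1,31.3,1.6,-8.9,-2.1],[1,-0.2,-21.3,32.4,1.6,-8.9,-2.1],[1,5.6,-20.3,32.6,1.6,-8.9,-2.1],[1,11.3,-19.1,31.8,1.6,-8.9,-2.1],[1,16.8,-17.7,30.1,1.6,-8.9,-2.1]]
[[1,21.9,-16.2,27.6,1.6,-8.9,-2.1],[1,26.4,-14.6,24.3,1.6,-8.9,-2.1],[1,30.4,-12.9,20.3,1.6,-8.9,-2.1],[1,33.6,-11.2,15.7,1.6,-8.9,-2.1],[1,36.0,-9.6,10.5,1.6,-8.9,-2.1]]
[520.7  72.1 221.4] [520.7  72.1 161.4]
```

View pics/c2.png

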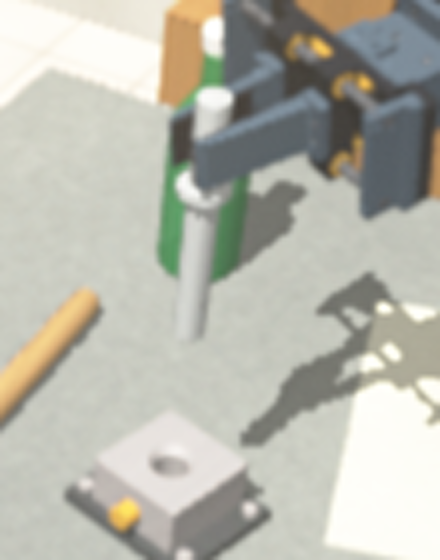

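```bash
python3 -m creep '[[1,-6,-22.1,31.3,1.6,-8.9,-2.1],[1,-0.2,-21.3,32.4,1.6,-8.9,-2.1],[1,5.6,-20.3,32.6,1.6,-8.9,-2.1],[1,11.3,-19.1,31.8,1.6,-8.9,-2.1],[1,16.8,-17.7,30.1,1.6,-8.9,-2.1]]' >/dev/null
python3 -m creep '[[1,21.9,-16.2,27.6,1.6,-8.9,-2.1],[1,26.4,-14.6,24.3,1.6,-8.9,-2.1],[1,30.4,-12.9,20.3,1.6,-8.9,-2.1],[1,33.6,-11.2,15.7,1.6,-8.9,-2.1],[1,36,-9.6,10.5,1.6,-8.9,-2.1]]'
python3 - <<'E'
from h import *
from plan import *
s=load("side2"); print("pocket",onz(s,(372.6,185.6),50))
p,T,q=cur(); B=horiz(CY,8.3,SEAT+57.6*CY+[0,0,60],1); plan(p,T,*B,grip=1,vmax=30)
E
```

```text
time_s: 9.62
ee_pos: [519.2, 73.4, 214.7]
ee_rot: [-179.4, 8.7, 84.0]
force: [0.8, 0.2, -2.7]
gripper_width: 21.1
pocket [ 550.5 -310.9   50. ]
n 2 bad False jointfrac 0.21 end q [11.7 17.1 98.4 -8.6 67.2 21.2]
[[1,2.7,1.1,21.5,-0.3,0.2,0.0],[1,2.6,0.9,21.5,-0.3,0.2,0.0]]
```

```bash
python3 -m creep '[[1,2.6,1,20,-0.3,0.2,0],[1,2.6,1,20,-0.3,0.2,0],[1,0,0,0,0,0,0]]'
python3 look.py 3 side top
python3 - <<'E'
from h import *
s=load("side3");t=load("top3")
cv2.imwrite("pics/g3.png",np.hstack([cv2.resize(f["frame"][y:y+130,x:x+130,::-1],(390,390),interpolation=cv2.INTER_CUBIC) for f,x,y in((t,245,170),(s,260,160))]))
from plan import *
p,T,q=cur(); print(p-18.8*T[:,2], T)
E
```

```text
time_s: 10.0
ee_pos: [519.6, 71.6, 172.1]
ee_rot: [-179.6, 8.1, 84.1]
force: [-0.6, 0.1, -0.8]
gripper_width: 21.0
[521.8  73.8 192.5] [[ 0.1  1.  -0. ]
 [ 1.  -0.1 -0.1]
 [-0.1 -0.  -1. ]]
```

View pics/g3.png

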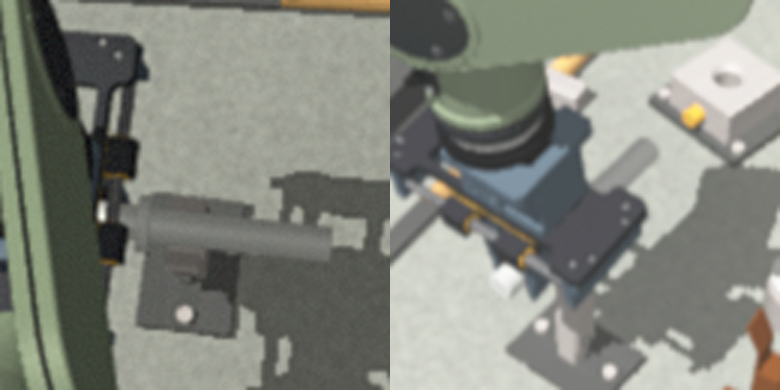

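Run:
```python
from h import *
s=load("side3");t=load("top3")
crop(t,315,220,60,50,10,"pics/a.png"); crop(s,310,190,60,50,10,"pics/b.png")
print(proj(t,[506.4,-73,192]),proj(s,[506.4,-73,192]))
print(tri(t,(355.3,251),s,(347.3,210.7)))
```

```text
[[355.37584738 250.66754705]] [[345.58318355 207.11393098]]
(array([505.00048951, -74.59646258, 179.86701701]), np.float64(5.234202477992276))
```

View pics/a.png

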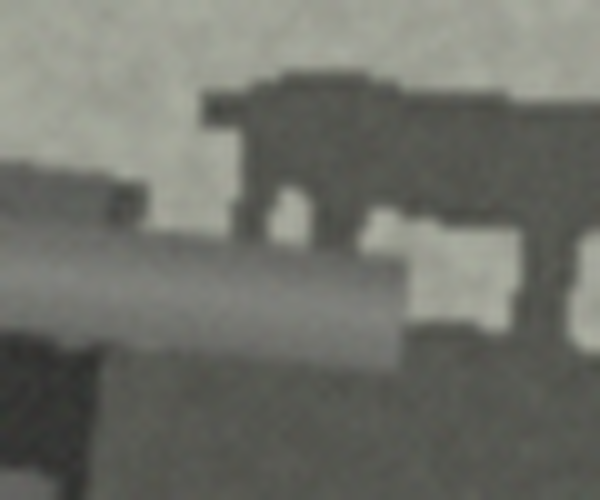

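View pics/b.png

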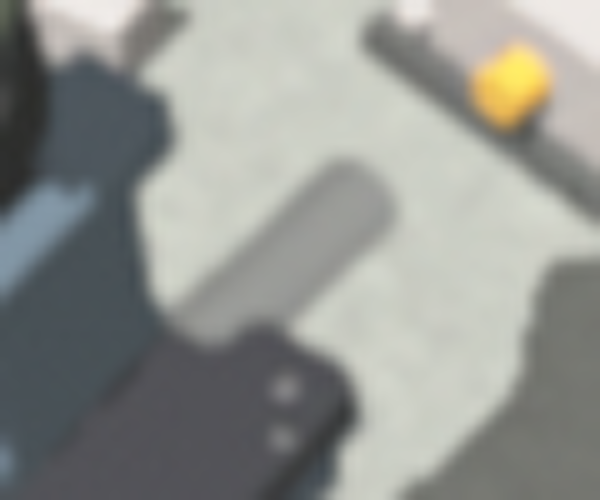

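```bash
python3 -m creep '[[1,1.4,0,10,0,0,0],[1,1.4,0,10,0,0,0],[1,1.4,0,10,0,0,0],[1,0.7,0,5,0,0,0],[1,0,0,0,0,0,0]]'
python3 -m creep '[[1,0.7,0,5,0,0,0],[1,0.7,0,5,0,0,0],[1,0.7,0,5,0,0,0],[1,0,0,0,0,0,0]]'
python3 -c "
from plan import *
p,T,q=cur(); print(p-18.8*T[:,2])"
```

```text
time_s: 10.72
ee_pos: [521.3, 71.2, 137.1]
ee_rot: [-179.8, 8.1, 84.1]
force: [0.1, 0.6, -1.7]
gripper_width: 20.6
time_s: 11.22
ee_pos: [521.4, 71.3, 122.2]
ee_rot: [-179.9, 8.0, 84.1]
force: [-0.5, -1.3, -0.4]
gripper_width: 21.2
[521.8  73.9 140.9]
```

```bash
python3 -m creep '[[1,0.6,0,4,0,0,0],[1,0.6,0,4,0,0,0],[1,0,0,0,0,0,0]]'
python3 -m creep '[[1,0.5,0,3.5,0,0,0],[1,0,0,0,0,0,0]]'
python3 -c "
from plan import *
p,T,q=cur(); print(p-18.8*T[:,2])"; python3 look.py 4 top side
python3 -c "
from h import *
s=load('side4');t=load('top4')
cv2.imwrite('pics/g4.png',np.hstack([cv2.resize(f['frame'][y:y+130,x:x+130,::-1],(390,390),interpolation=cv2.INTER_CUBIC) for f,x,y in((t,245,170),(s,260,180))]))"
```

```text
time_s: 11.6
ee_pos: [521.3, 71.4, 113.9]
ee_rot: [-179.8, 8.0, 84.1]
force: [0.8, 0.2, -1.3]
gripper_width: 20.9
time_s: 11.85
ee_pos: [521.8, 71.4, 111.5]
ee_rot: [-179.9, 8.0, 84.0]
force: [-0.5, 0.0, 3.7]
gripper_width: 20.8
[522.1  74.  130.1]
```

View pics/g4.png

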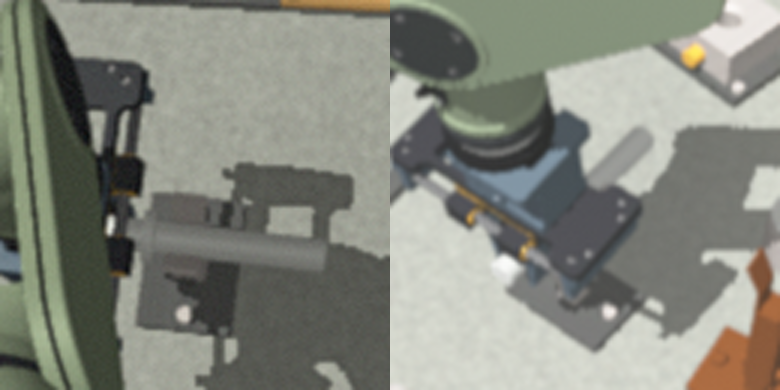

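Run:
```python
from h import *
s=load("side4");t=load("top4")
print(proj(t,[506.7,-72.8,130])-[245,170],proj(s,[506.7,-72.8,130])-[260,180], proj(s,[506.7,-72.8,140])-[260,180])
im=np.hstack([cv2.resize(f["frame"][y:y+60,x:x+60,::-1],(390,390),interpolation=cv2.INTER_CUBIC) for f,x,y in((t,315,220),(s,310,210))])
for f,x,y,o in((t,315,220,0),(s,310,210,390)):
    for P in([506.7,-72.8,130],[506.7+11,-72.8,130],[506.7-11,-72.8,130],[506.7,-72.8,141],[506.7,-72.8,119]):
        u=(proj(f,P)[0]-[x,y]+.5)*6.5; cv2.circle(im,(int(u[0])+o,int(u[1])),2,(0,0,255),-1)
cv2.imwrite("pics/g5.png",im)
```

```text
[[108.23865885  84.82794999]] [[84.41197955 44.52670683]] [[84.57034753 41.82259384]]
```

View pics/g5.png

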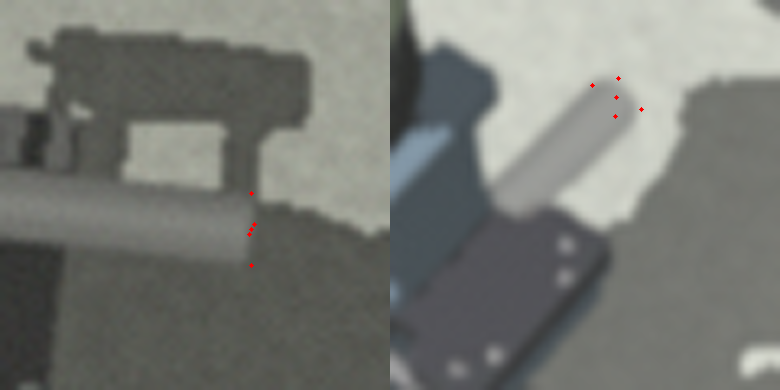

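```bash
python3 -m creep '[[1,0.2,0,1.2,0,0,0],[1,0,0,0,0,0,0],[0,0,0,0,0,0,0],[0,0,0,0,0,0,0],[0,0,0,0,0,0,0]]'
python3 -m creep '[[0,0,0,0,0,0,0],[0,0,0,-15,0,0,0],[0,0,0,-40,0,0,0],[0,0,0,-60,0,0,0],[0,0,0,-20,0,0,0]]'
python3 look.py 5 top side
python3 -c "
from h import *
s=load('side5');t=load('top5')
cv2.imwrite('pics/g6.png',np.hstack([cv2.resize(f['frame'][y:y+130,x:x+130,::-1],(390,390),interpolation=cv2.INTER_CUBIC) for f,x,y in((t,245,170),(s,260,180))]))"
```

```text
time_s: 12.58
ee_pos: [521.3, 71.3, 109.2]
ee_rot: [-179.8, 8.0, 84.1]
force: [-0.5, -0.1, -1.2]
gripper_width: 48.0
time_s: 13.2
ee_pos: [525.6, 91.0, 248.4]
ee_rot: [179.7, 7.9, 84.0]
force: [-0.1, -0.2, -1.3]
gripper_width: 91.3
```

View pics/g6.png

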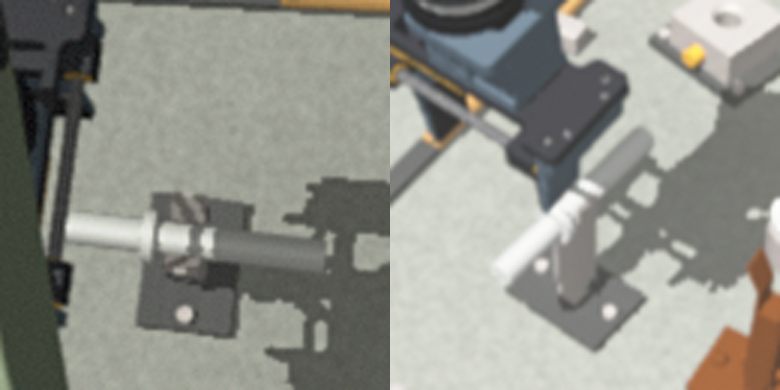

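Run:
```python
from h import *
from plan import *
s=load("side5");t=load("top5")
a=tri(t,(267.4,245),s,(296.2,268.3)); b=tri(t,(354,253.6),s,(344.6,226));print(a,b)
u=(a[0]-b[0]);m=(a[0]+b[0])/2;print("len",np.linalg.norm(u),"elev",np.degrees(np.arcsin(u[2]/np.linalg.norm(u))),"az",np.degrees(np.arctan2(u[1],u[0])),"mid",m)
print("onz",onz(t,(267.4,245),130),onz(t,(354,253.6),130))
p,T,q=cur()
G=SEAT-60*CY
for be in (5,10):
 for k in (1,-1):
  B=horiz(CY,be,G+[0,0,90],k,+1); F=chuckpose(-130,be,312,1); F2=chuckpose(-130,be,312,-1); H=horiz(CY,be,G,k,+1)
  print(be,k,plan(p,T,*B,show=False),ik(*B),ik(*H))
  for f in(F,F2):
    if np.allclose(f[1].T@[0,0,-1],B[1].T@CY,atol=1e-3): print("  ",plan(*B,*f,show=False),ik(*f))
```

```text
(array([528. ,  97.8, 126.4]), np.float64(6.97568894418949)) (array([509. , -75.4, 121.1]), np.float64(2.9036726600993497))
len 174.33281983014658 elev 1.7590672377142036 az 83.73972847260617 mid [518.5  11.2 123.8]
onz [524.2  96.  130. ] [509.1 -74.3 130. ]
5 1 (False, 4, np.float64(0.4567810541601779)) [-9.1 13.1 99.1  5.4 68.1 -5.1] [ -9.1  17.9 106.8   6.   55.8  -6.5]
   (False, 10, np.float64(0.5880382335843972)) [ -6.4  43.8  75.8 -67.2 115.9  36.4]
5 -1 (True, 61, np.float64(22.72758846166679)) None None
   (True, 68, np.float64(22.850036350761588)) [  -6.4   43.8   75.8  -67.2  115.9 -143.6]
10 1 (False, 4, np.float64(0.5394689564879345)) [-12.2  13.4  99.3  10.7  68.8 -10.2] [-12.2  18.2 106.8  11.9  56.6 -12.9]
   (False, 10, np.float64(0.6001806310709372)) [ -6.6  42.2  74.8 -64.  113.9  35.6]
10 -1 (True, 61, np.float64(22.727491331432983)) None None
   (True, 68, np.float64(22.853076135155085)) [  -6.6   42.2   74.8  -64.   113.9 -144.4]
```

The spindle lies level in the clip. In the top crop its plain end is at (328,252) and the collar end is half hidden by a finger at (68,226). Step 1 looks met, so I'll go to the plain side.

Run:
```python
from plan import *
p,T,q=cur()
G=SEAT-59*CY+[0.7,-0.7,0]
B=horiz(CY,8,G+[0,0,80],1,1);H=horiz(CY,8,G,1,1)
plan(p,T,*B); plan(*B,*H); print(B[0],H[0])
```

```text
n 4 bad False jointfrac 0.51 end q [-10.9  13.7 100.1   8.7  67.1  -8.4]
[[0,-30.5,-0.6,18.3,0.1,4.0,0.0],[0,-31.7,-0.5,16.1,0.1,4.0,0.0],[0,-32.8,-0.5,13.9,0.1,4.0,0.0],[0,-33.7,-0.5,11.6,0.1,4.0,0.0]]
n 2 bad False jointfrac 0.35 end q [-10.9  18.1 106.7   9.6  56.2 -10.3]
[[0,-5.6,0.0,39.6,0.0,0.0,0.0],[0,-5.6,0.0,39.6,0.0,0.0,0.0]]
[509.8 -39.3 191.4] [509.8 -39.3 111.4]
```

```bash
python3 -m creep '[[0,-30.5,-0.6,18.3,0.1,4,0],[0,-31.7,-0.5,16.1,0.1,4,0],[0,-32.8,-0.5,13.9,0.1,4,0],[0,-33.7,-0.5,11.6,0.1,4,0],[0,0,0,0,0,0,0]]'
python3 look.py 6 top side
python3 - <<'E'
from plan import *
from h import *
p,T,q=cur()
G=SEAT-59*CY+[0.7,-0.7,0]
H=horiz(CY,8,G,1,1); plan(p,T,*H)
s=load('side6');t=load('top6')
cv2.imwrite('pics/g7.png',np.hstack([cv2.resize(f['frame'][y:y+130,x:x+130,::-1],(390,390),interpolation=cv2.INTER_CUBIC) for f,x,y in((t,245,170),(s,260,180))]))
E
```

```text
time_s: 13.92
ee_pos: [505.9, -42.8, 185.8]
ee_rot: [-179.2, -8.0, 83.6]
force: [0.2, -0.2, -0.0]
gripper_width: 91.1
n 2 bad False jointfrac 0.35 end q [-10.9  18.1 106.7   9.6  56.2 -10.3]
[[0,-4.6,1.6,37.7,-0.3,0.0,-0.1],[0,-4.6,1.4,37.7,-0.3,0.0,-0.1]]
```

View pics/g7.png

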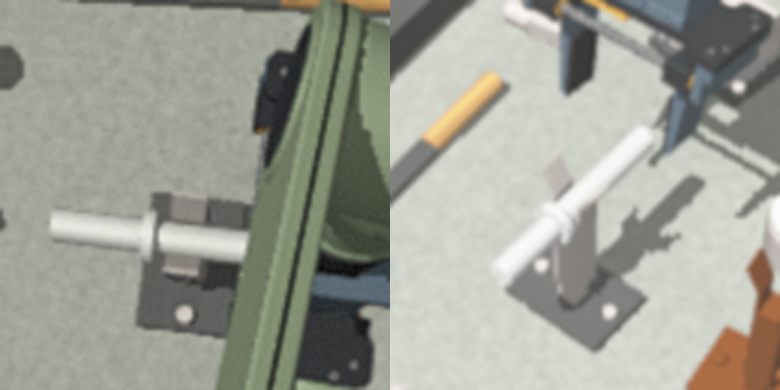

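```bash
python3 - <<'E'
from h import *
t=load("top6");s=load("side6")
print(onz(t,(262.0,244.2),130),onz(s,(295.6,268.5),130)," predicted", np.array([515,17.5,130])+90*np.array([.1045,.9945,0]))
E
python3 -m creep '[[0,-3,1,25,-0.2,0,0],[0,-3,1,25,-0.2,0,0],[0,-3.2,1,25.4,-0.2,0,0],[0,0,0,0,0,0,0],[0,0,0,0,0,0,0]]'
python3 -c "
from plan import *
p,T,q=cur(); print(p-18.8*T[:,2])"
```

```text
[525.69390617 106.63797268 130.        ] [530.57400326 102.13166946 130.        ]  predicted [524.405 107.005 130.   ]
time_s: 14.65
ee_pos: [511.3, -38.2, 112.9]
ee_rot: [179.8, -8.0, 84.1]
force: [0.3, -0.8, 0.1]
gripper_width: 91.2
[511.  -40.8 131.5]
```

```bash
python3 -m creep '[[1,0,0,0,0,0,0],[1,0,0,0,0,0,0],[1,0,0,0,0,0,0],[1,0,0,0,0,0,0],[1,0,0,0,0,0,0]]' 60 >/dev/null
python3 -m creep '[[1,0,0,0,0,0,0],[1,0,0,0,0,0,0],[1,0,0,0,0,0,0],[1,0,0,0,0,0,0],[1,0,0,0,0,0,0]]'
python3 - <<'E'
from plan import *
p,T,q=cur(); g=p-18.8*T[:,2]; print(g)
plan(p,T,p+[0,0,60],T,grip=1)
E
```

```text
time_s: 15.9
ee_pos: [510.4, -39.0, 111.9]
ee_rot: [179.9, -8.0, 84.0]
force: [0.1, 0.5, 0.3]
gripper_width: 21.0
[510.1 -41.6 130.6]
n 2 bad False jointfrac 0.26 end q [-10.9  14.7 101.8   8.8  64.4  -8.7]
[[1,4.2,0.0,-29.7,0.0,0.0,0.0],[1,4.2,0.0,-29.7,0.0,0.0,0.0]]
```

```bash
python3 -m creep '[[1,0.6,0,-4,0,0,0],[1,0.6,0,-4,0,0,0],[1,0.6,0,-4,0,0,0],[1,0.6,0,-4,0,0,0],[1,0.6,0,-4,0,0,0]]'
python3 -m creep '[[1,2.8,0,-20,0,0,0],[1,5.6,0,-40,0,0,0],[1,5.6,0,-40,0,0,0],[1,0,0,0,0,0,0],[1,0,0,0,0,0,0]]'
python3 look.py 7 top side
python3 - <<'E'
from plan import *
from h import *
p,T,q=cur(); g=p-18.8*T[:,2]; print(g,T.T@CY)
s=load('side7');t=load('top7')
cv2.imwrite('pics/g8.png',np.hstack([cv2.resize(f['frame'][y:y+130,x:x+130,::-1],(390,390),interpolation=cv2.INTER_CUBIC) for f,x,y in((t,235,170),(s,260,160))]))
E
```

```text
time_s: 16.52
ee_pos: [510.7, -38.7, 132.8]
ee_rot: [179.9, -8.0, 84.0]
force: [0.1, -0.3, -2.2]
gripper_width: 20.9
time_s: 17.15
ee_pos: [509.7, -38.7, 232.5]
ee_rot: [180.0, -8.0, 84.0]
force: [0.0, -0.2, -2.4]
gripper_width: 21.1
[509.1 -41.2 250.2] [ 1.  -0.   0.1]
```

View pics/g8.png

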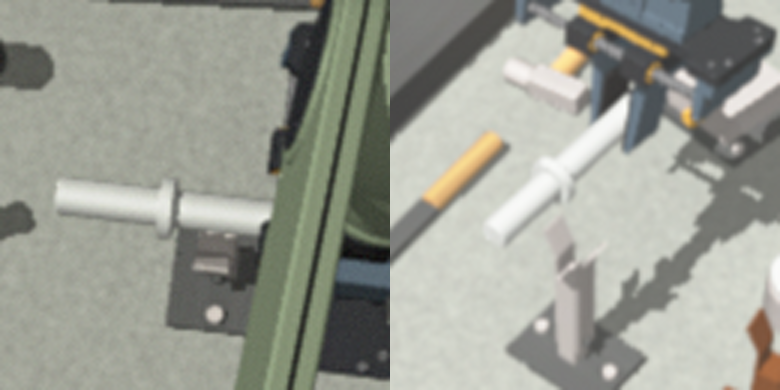

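Run:
```python
from h import *
t=load("top7");s=load("side7")
im=np.hstack([cv2.resize(f["frame"][y:y+60,x:x+60,::-1],(390,390),interpolation=cv2.INTER_CUBIC) for f,x,y in((t,245,205),(s,285,195))])
c=np.array([.1045,.9945,0]);e=np.array([509.1,-41.2,250.2])+148*c; n=np.array([.9945,-.1045,0])
for f,x,y,o in((t,245,205,0),(s,285,195,390)):
    for P in(e,e+11*n,e-11*n,e+[0,0,11],e-[0,0,11]):
        u=(proj(f,P)[0]-[x,y]+.5)*6.5; cv2.circle(im,(int(u[0])+o,int(u[1])),2,(0,0,255),-1)
cv2.imwrite("pics/g9.png",im)
```

```text
(no output)
```

View pics/g9.png

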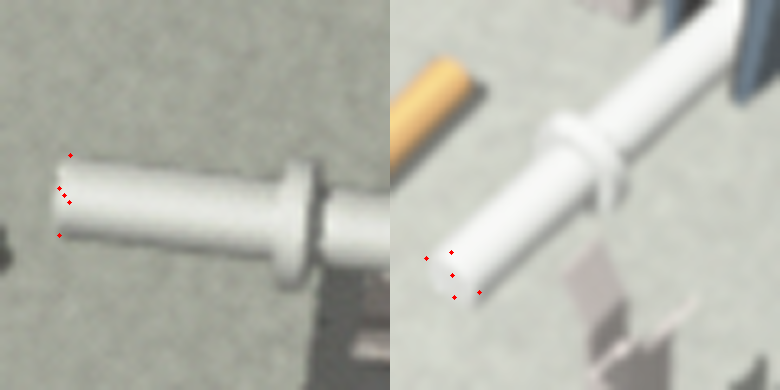

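Run:
```python
from plan import *
import plan as pl
pl.CH=np.array([552.8,-314.2,0])
p,T,q=cur()
for al in(-120,-130,-140):
 for sg in(1,-1):
  F=chuckpose(al,8,290,sg); 
  if np.abs(F[1].T@[0,0,-1]-T.T@CY).max()<.05:
    G=chuckpose(al,8,160,sg)
    print(al,sg,plan(p,T,*F,show=(al==-130),grip=1), ik(*F),ik(*G))
    rv=R.from_matrix(T.T@F[1]).as_rotvec()
    for i in range(0,11,2):
        Ti=T@R.from_rotvec(rv*i/10).as_matrix(); pp=p+(F[0]-p)*i/10; c=Ti@T.T@CY; g=pp-18.8*Ti[:,2]; print("   tcp",pp,"cend",g+148*c,"wrist",pp-335*Ti[:,2])
```

```text
-120 1 (False, 10, np.float64(0.5903338240854047)) [ -4.3  40.2  84.4 -68.1 105.9  39.6] [ -4.3  49.1  88.3 -65.3 100.8  51.6]
   tcp [509.3 -38.6 231.6] cend [524.6 106.  250.2] wrist [505.  -84.9 563.4]
   tcp [516.2 -97.  242.8] cend [540.4  45.1 216. ] wrist [544.6 -43.8 572.3]
   tcp [ 523.  -155.3  253.9] cend [551.3 -29.6 184. ] wrist [588.7 -10.6 548.8]
   tcp [ 529.8 -213.6  265.1] cend [ 556.8 -116.5  158.7] wrist [633.4   5.3 496.5]
   tcp [ 536.7 -272.   276.2] cend [ 557.1 -212.6  143.8] wrist [674.8  -3.8 422. ]
   tcp [ 543.5 -330.3  287.4] cend [ 552.7 -314.1  142. ] wrist [709.4 -43.  334. ]
n 10 bad False jointfrac 0.58 end q [ -6.5  44.   76.4 -64.3 113.7  38.2]
[[1,-27.4,6.2,-9.5,2.3,-8.7,3.0],[1,-28.2,7.3,-5.5,2.3,-8.7,3.0],[1,-28.3,8.7,-1.5,2.3,-8.7,3.0],[1,-27.8,10.2,2.4,2.3,-8.7,3.0],[1,-26.6,11.8,6.1,2.3,-8.7,3.0]]
[[1,-24.7,13.4,9.5,2.3,-8.7,3.0],[1,-22.3,15.1,12.5,2.3,-8.7,3.0],[1,-19.3,16.8,15.0,2.3,-8.7,3.0],[1,-16.0,18.3,17.0,2.3,-8.7,3.0],[1,-12.3,19.8,18.4,2.3,-8.7,3.0]]
-130 1 (False, 10, np.float64(0.5806384982896607)) [ -6.5  44.   76.4 -64.3 113.7 
[... 452 characters left out ...]
 tcp [ 540.8 -328.5  287.4] cend [ 552.7 -314.1  142. ] wrist [754.1 -74.3 334. ]
-140 1 (False, 11, np.float64(0.5177447970465255)) [ -8.9  47.6  68.3 -61.2 121.6  37.3] [ -8.9  55.2  72.4 -55.8 115.6  48.5]
   tcp [509.3 -38.6 231.6] cend [524.6 106.  250.2] wrist [505.  -84.9 563.4]
   tcp [515.2 -96.1 242.8] cend [547.1  44.6 217. ] wrist [561.  -50.5 571.5]
   tcp [ 521.  -153.6  253.9] cend [561.7 -30.8 185. ] wrist [624.3 -28.2 546.9]
   tcp [ 526.9 -211.2  265.1] cend [ 567.3 -118.2  159.2] wrist [688.4 -27.2 493.7]
   tcp [ 532.7 -268.7  276.2] cend [ 564.  -214.1  143.8] wrist [746.6 -54.3 419.5]
   tcp [ 538.5 -326.2  287.4] cend [ 552.8 -314.1  142. ] wrist [ 792.7 -112.9  334. ]
```

```bash
python3 -m creep '[[1,3.5,0,-25,0,0,0],[1,3.5,0,-25,0,0,0]]'
python3 - <<'E'
from plan import *
import plan as pl
pl.CH=np.array([552.8,-314.2,0])
p,T,q=cur(); F=chuckpose(-130,8,290,1); plan(p,T,*F,grip=1)
E
```

```text
time_s: 17.5
ee_pos: [509.5, -38.6, 282.5]
ee_rot: [-179.9, -8.0, 83.9]
force: [0.2, 0.9, -2.1]
gripper_width: 21.3
n 10 bad False jointfrac 0.56 end q [ -6.5  44.   76.4 -64.3 113.7  38.2]
[[1,-28.1,6.2,-4.5,2.3,-8.7,3.0],[1,-28.2,7.6,-0.4,2.3,-8.7,3.0],[1,-27.5,9.1,3.5,2.3,-8.7,3.0],[1,-26.2,10.7,7.2,2.3,-8.7,3.0],[1,-24.2,12.4,10.5,2.3,-8.7,3.0]]
[[1,-21.7,14.1,13.5,2.3,-8.7,3.0],[1,-18.6,15.7,16.0,2.3,-8.7,3.0],[1,-15.2,17.3,17.9,2.3,-8.7,3.0],[1,-11.4,18.7,19.2,2.3,-8.7,3.0],[1,-7.4,20.0,19.9,2.3,-8.7,3.0]]
```

```bash
python3 -m creep '[[1,-28.1,6.2,-4.5,2.3,-8.7,3],[1,-28.2,7.6,-0.4,2.3,-8.7,3],[1,-27.5,9.1,3.5,2.3,-8.7,3],[1,-26.2,10.7,7.2,2.3,-8.7,3],[1,-24.2,12.4,10.5,2.3,-8.7,3]]' >/dev/null
python3 -m creep '[[1,-21.7,14.1,13.5,2.3,-8.7,3],[1,-18.6,15.7,16,2.3,-8.7,3],[1,-15.2,17.3,17.9,2.3,-8.7,3],[1,-11.4,18.7,19.2,2.3,-8.7,3],[1,-7.4,20,19.9,2.3,-8.7,3]]'
python3 - <<'E'
from plan import *
import plan as pl
pl.CH=np.array([552.8,-314.2,0])
p,T,q=cur(); F=chuckpose(-130,8,230,1); plan(p,T,*F,grip=1,vmax=25)
E
```

```text
time_s: 18.75
ee_pos: [542.3, -328.9, 286.4]
ee_rot: [-177.8, 82.2, 52.0]
force: [0.2, -0.4, -2.5]
gripper_width: 21.0
n 3 bad False jointfrac 0.13 end q [ -6.5  47.5  78.7 -62.2 111.1  43.8]
[[1,19.4,-0.3,2.9,-0.1,0.1,0.1],[1,19.4,-0.4,2.9,-0.1,0.1,0.1],[1,19.4,-0.4,2.9,-0.1,0.1,0.1]]
```

```bash
python3 -m creep '[[1,19.4,-0.4,2.9,-0.1,0.1,0.1],[1,19.4,-0.4,2.9,-0.1,0.1,0.1],[1,19.4,-0.4,2.9,-0.1,0.1,0.1],[1,0,0,0,0,0,0]]'
python3 look.py 8 top side
python3 - <<'E'
from plan import *
from h import *
p,T,q=cur(); g=p-18.8*T[:,2]; print(g,T[:,1],T[:,0])
s=load('side8');t=load('top8')
im=[]
for f,x,y in((t,420,170),(s,325,100)):
    a=cv2.resize(f['frame'][y:y+100,x:x+97,::-1],(388,400),interpolation=cv2.INTER_CUBIC)
    for P in(g+[0,0,-148],g+[0,0,32],[552.8,-314.2,50]):
        u=(proj(f,P)[0]-[x,y]+.5)*4; cv2.circle(a,(int(u[0]),int(u[1])),2,(0,0,255),-1)
    im.append(a)
cv2.imwrite('pics/g10.png',np.hstack(im))
E
```

```text
time_s: 19.25
ee_pos: [540.3, -327.5, 228.5]
ee_rot: [180.0, 81.7, 50.1]
force: [-0.3, 0.8, -1.7]
gripper_width: 20.9
[ 552.6 -313.5  233.1] [ 0.8 -0.6  0. ] [ 0.1  0.1 -1. ]
```

View pics/g10.png

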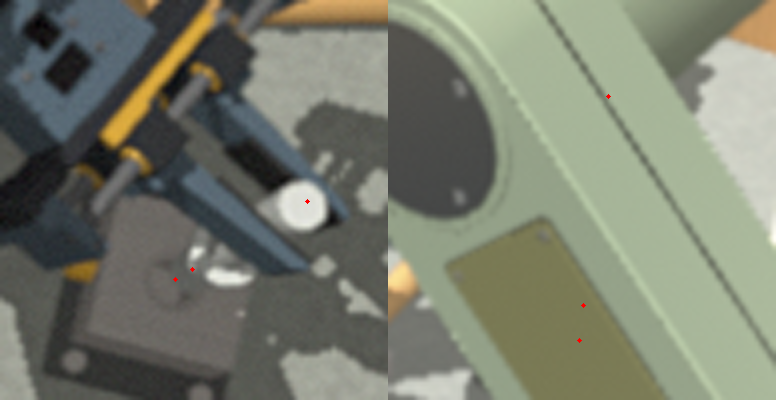

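Run:
```python
from h import *
s=load('side5');t=load('top5')
im=[]
for f,x,y in((t,430,215),(s,345,160)):
    a=cv2.resize(f['frame'][y:y+50,x:x+50,::-1],(400,400),interpolation=cv2.INTER_CUBIC)
    for P in([552.8,-314.2,50],):
        u=(proj(f,P)[0]-[x,y]+.5)*8; print(u);cv2.circle(a,(int(u[0]),int(u[1])),2,(0,0,255),-1)
    im.append(a)
cv2.imwrite('pics/g11.png',np.hstack(im))
```

```text
[271.70698884 199.51691331]
[223.51188608 201.27328447]
```

View pics/g11.png

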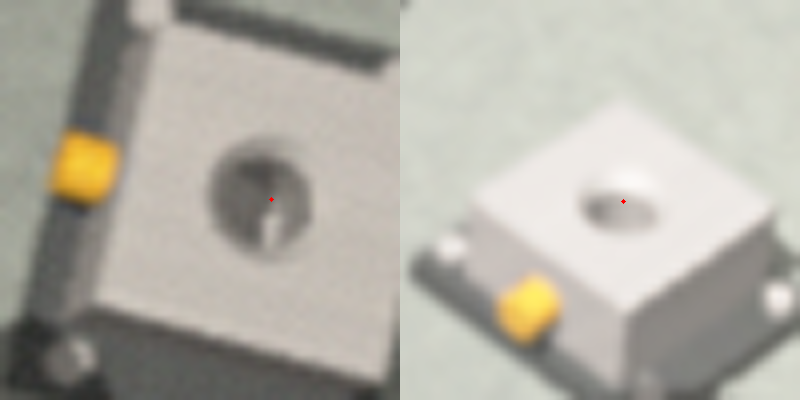

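```bash
python3 - <<'E'
from h import *
t=load('top5');s=load('side5');t8=load('top8')
print("pocket top",onz(t,(430+260/8-.5,215+197/8-.5),50),"side",onz(s,(345+(620-400)/8-.5,160+201/8-.5),50))
print("bar top face",onz(t8,(420+302.5/4-.5,170+206/4-.5),233.1+32))
E
python3 -c "
from h import *
t=load('top8');crop(t,455,190,60,60,10,'pics/g12.png')"
```

```text
pocket top [ 553.44687107 -311.04042439   50.        ] side [ 553.95365958 -313.62314237   50.        ]
bar top face [ 550.75599408 -311.17349927  265.1       ]
```

View pics/g12.png

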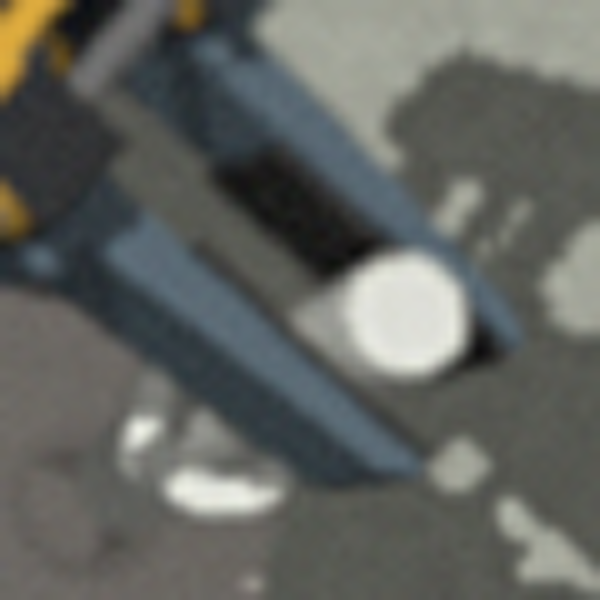

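Run:
```python
from h import *
t=load('top8')
g=np.array([552.6,-313.5,233.1]); a=np.radians(np.arange(0,360,5))
for z in(145,153):
    P=np.c_[g[0]+18*np.cos(a),g[1]+18*np.sin(a),np.full(72,z)]; u=(proj(t,P)-[455,190]+.5)*10; print(z,u.min(0),u.max(0))
u=(proj(t,g+[0,0,31.5])-[455,190]+.5)*10; print(u)
```

```text
145 [126.12145034 333.85472038] [306.46315311 514.54349639]
153 [137.47294105 326.10206592] [319.17148536 508.15698277]
[[417.95076762 305.31045102]]
```

Run:
```python
from plan import *
p,T,q=cur(); print(p-18.8*T[:,2]); plan(p,T,p+[1.2,.5,-30],T,grip=1,n=2); print(T.T@[0,0,-10.])
```

```text
[ 552.6 -313.5  233.1]
n 2 bad False jointfrac 0.08 end q [ -6.3  49.1  79.4 -61.2 109.7  46.3]
[[1,14.9,0.2,1.6,0.0,0.0,0.0],[1,14.9,0.2,1.6,0.0,0.0,0.0]]
[ 9.9 -0.   1.5]
```

```bash
python3 -m creep '[[1,14.9,0.2,1.6,0,0,0],[1,14.9,0.2,1.6,0,0,0],[1,0,0,0,0,0,0]]'
python3 -m creep '[[1,4.9,0,0.7,0,0,0],[1,4.9,0,0.7,0,0,0],[1,4.9,0,0.7,0,0,0]]'
python3 -m creep '[[1,4.9,0,0.7,0,0,0],[1,4.9,0,0.7,0,0,0],[1,0,0,0,0,0,0]]'
python3 -c "
from plan import *
p,T,q=cur(); print(p-18.8*T[:,2],T[:,1])"
```

```text
time_s: 19.73
ee_pos: [541.3, -327.5, 197.9]
ee_rot: [-179.7, 81.8, 50.3]
force: [-0.0, -0.1, -0.7]
gripper_width: 21.0
time_s: 20.1
ee_pos: [541.6, -327.6, 184.5]
ee_rot: [179.0, 81.7, 49.0]
force: [0.1, -0.2, -2.0]
gripper_width: 21.0
time_s: 20.48
ee_pos: [541.5, -327.5, 174.4]
ee_rot: [179.4, 81.7, 49.5]
force: [-0.3, -0.1, -1.6]
gripper_width: 21.1
[ 553.5 -313.3  177.1] [ 0.8 -0.6  0. ]
```

```bash
python3 -m creep '[[1,4.9,0,0.7,0,0,0],[1,4.9,0,0.7,0,0,0],[1,3,0,0.4,0,0,0],[1,0,0,0,0,0,0]]'
python3 -m creep '[[1,2,0,0.3,0,0,0],[1,2,0,0.3,0,0,0],[1,0,0,0,0,0,0]]'
python3 -c "
from plan import *
p,T,q=cur(); print(p-18.8*T[:,2],T[:,1])"
```

```text
time_s: 20.98
ee_pos: [541.7, -327.5, 161.6]
ee_rot: [179.3, 81.7, 49.4]
force: [0.1, -0.7, -1.1]
gripper_width: 20.9
time_s: 21.35
ee_pos: [541.7, -327.5, 158.3]
ee_rot: [178.9, 81.7, 49.0]
force: [0.4, 0.2, -1.0]
gripper_width: 20.8
[ 553.7 -313.3  161. ] [ 0.8 -0.6  0. ]
```

```bash
python3 -m creep '[[1,1.5,0,0.2,0,0,0],[1,0,0,0,0,0,0]]'
python3 -m creep '[[1,1.5,0,0.2,0,0,0],[1,0,0,0,0,0,0]]'
python3 -m creep '[[1,1.5,0,0.2,0,0,0],[1,0,0,0,0,0,0]]'
python3 -c "
from plan import *
p,T,q=cur(); print(p-18.8*T[:,2],T[:,1])"
```

```text
time_s: 21.6
ee_pos: [541.7, -327.5, 158.2]
ee_rot: [178.3, 81.8, 48.4]
force: [0.4, 1.2, 4.4]
gripper_width: 21.2
time_s: 21.85
ee_pos: [541.7, -327.4, 158.2]
ee_rot: [177.7, 82.0, 47.8]
force: [-0.1, 0.7, 8.9]
gripper_width: 20.9
time_s: 22.1
ee_pos: [541.7, -327.4, 158.2]
ee_rot: [177.1, 82.1, 47.1]
force: [0.3, 1.8, 13.2]
gripper_width: 20.8
[ 553.6 -313.1  160.8] [ 0.8 -0.6  0. ]
```

```bash
python3 -m creep '[[1,-2,0,-0.3,0,0,0],[1,-2,0,-0.3,0,0,0],[0,0,0,0,0,0,0],[0,0,0,0,0,0,0],[0,0,0,0,0,0,0]]'
python3 -m creep '[[0,0,0,0,0,0,0],[0,0,0,0,0,0,0],[0,0,0,0,0,0,0],[0,0,0,0,0,0,0]]'
python3 -m creep '[[0,0,0,-20,0,0,0],[0,0,0,-40,0,0,0],[0,0,0,-40,0,0,0],[0,0,0,-20,0,0,0],[0,0,0,0,0,0,0]]'
python3 look.py 9 top side
python3 -c "
from h import *
s=load('side9');t=load('top9')
cv2.imwrite('pics/g13.png',np.hstack([cv2.resize(f['frame'][y:y+130,x:x+130,::-1],(390,390),interpolation=cv2.INTER_CUBIC) for f,x,y in((t,400,160),(s,310,110))]))"
```

```text
time_s: 22.72
ee_pos: [541.7, -327.5, 156.9]
ee_rot: [179.3, 81.7, 49.4]
force: [-0.0, -0.6, -0.5]
gripper_width: 48.0
time_s: 23.22
ee_pos: [541.8, -327.5, 157.4]
ee_rot: [179.1, 81.7, 49.2]
force: [0.0, 0.5, -0.5]
gripper_width: 88.0
time_s: 23.85
ee_pos: [619.4, -234.3, 174.6]
ee_rot: [178.6, 81.6, 48.8]
force: [0.0, -0.0, -0.9]
gripper_width: 91.1
```

View pics/g13.png

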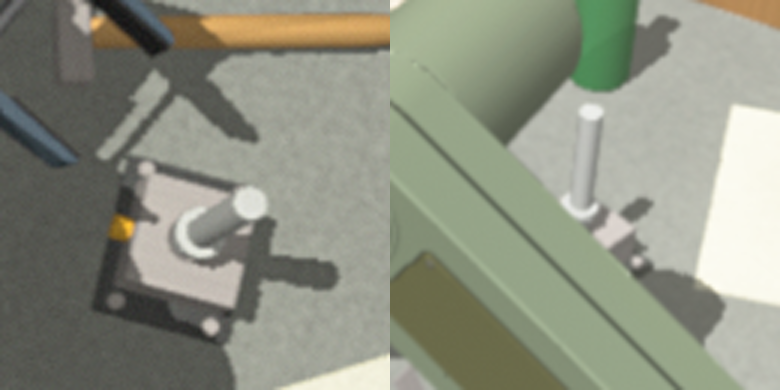

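The spindle now stands upside down in the chuck, with its collar just above the block. In the top crop its top face is at (250,203). Next I'll push the valve handle.

```bash
cat >> plan.py <<'E'
VP=np.array([527.3,296,0])
def vpose(th,z,off,r=75,sg=1):
    """tool down, fingers closed; handle azimuth th deg, tool centre off mm behind the handle's axis"""
    u=np.array([np.cos(d(th)),np.sin(d(th)),0]); t=np.array([np.cos(d(th-90)),np.sin(d(th-90)),0])
    p=VP+r*u-off*t; p[2]=z
    return p,frame([0,0,-1],sg*t)
E
python3 - <<'E'
from plan import *
p,T,q=cur(); print(q)
for sg in(1,-1):
    S=vpose(194.5,230,45,sg=sg); print(sg,ik(*S),[ik(*vpose(th,98,24,sg=sg)) for th in(194,150,105)])
    for mid in ([560,-150,330],):
        M=(np.array(mid,float),S[1]); print(plan(p,T,*M,show=False),plan(*M,*S,show=False),plan(p,T,*S,show=False))
E
```

```text
[  0.5  56.4  66.1 -58.3 117.6  43.6]
1 [ 25.4  12.9  94.9   0.   72.2 -79.1] [array([ 27.7,  19.9, 105.7,   0. ,  54.4, -76.3]), array([ 33.6,  21.7, 102.8,   0. ,  55.6, -26.4]), array([35.7, 26.2, 95. ,  0. , 58.8, 20.7])]
(False, 21, np.float64(0.698938071767768)) (False, 10, np.float64(0.3476296554673537)) (False, 17, np.float64(0.6162841672613912))
-1 [ 25.4  12.9  94.9   0.   72.2 100.9] [array([ 27.7,  19.9, 105.7,   0. ,  54.4, 103.7]), None, None]
(False, 10, np.float64(0.38644735946470227)) (False, 10, np.float64(0.3476296554673537)) (False, 12, np.float64(0.455277933576861))
```

Run:
```python
from plan import *
p,T,q=cur()
S=vpose(194.5,230,45); M=(np.array([560,-100,340.]),S[1])
rv=R.from_matrix(T.T@S[1]).as_rotvec(); print(np.degrees(rv))
for i in range(0,11,2):
    Ti=T@R.from_rotvec(rv*i/10).as_matrix(); pp=p+(M[0]-p)*i/10; print(pp,Ti[:,2],pp-335*Ti[:,2])
plan(p,T,*M,grip=1); plan(*M,*S,grip=1,vmax=48)
```

```text
[ -98.1   31.6 -113.5]
[ 618.  -236.1  174.6] [-0.6 -0.8 -0.1] [830.5  18.3 223. ]
[ 606.4 -208.9  207.6] [-0.3 -0.9 -0.3] [721.7  88.7 309.6]
[ 594.8 -181.6  240.7] [-0.1 -0.8 -0.5] [620.  100.8 419.1]
[ 583.2 -154.4  273.8] [ 0.1 -0.6 -0.8] [550.7  58.9 530.1]
[ 571.6 -127.2  306.9] [ 0.1 -0.3 -0.9] [529.8 -17.7 620.7]
[ 560. -100.  340.] [-0.  0. -1.] [ 560. -100.  675.]
n 17 bad False jointfrac 0.82 end q [ -11.3   14.9   76.6    0.    88.5 -115.8]
[[1,-9.1,-7.7,-5.3,-5.8,1.9,-6.7],[1,-8.0,-8.1,-6.4,-5.8,1.9,-6.7],[1,-6.8,-8.3,-7.5,-5.8,1.9,-6.7],[1,-5.5,-8.2,-8.5,-5.8,1.9,-6.7],[1,-4.3,-7.9,-9.5,-5.8,1.9,-6.7]]
[[1,-3.1,-7.3,-10.4,-5.8,1.9,-6.7],[1,-2.0,-6.5,-11.1,-5.8,1.9,-6.7],[1,-0.9,-5.5,-11.8,-5.8,1.9,-6.7],[1,0.1,-4.4,-12.3,-5.8,1.9,-6.7],[1,0.9,-3.0,-12.7,-5.8,1.9,-6.7]]
[[1,1.6,-1.6,-12.9,-5.8,1.9,-6.7],[1,2.1,-0.1,-12.9,-5.8,1.9,-6.7],[1,2.5,1.5,-12.7,-5.8,1.9,-6.7],[1,2.6,3.0,-12.4,-5.8,1.9,-6.7],[1,2.6,4.6,-12.0,-5.8,1.9,-6.7]]
[[1,2.3,6.0,-11.3,-5.8,1.9,-6.7],[1,1.9,7.4,-10.6,-5.8,1.9,-6.7]]
n 8 bad False jointfrac 0.38 end q [ 25.4  12.9  94.9   0.   72.2 -79.1]
[[1,0.9,43.3,13.8,0.0,0.0,0.0],[1,0.9,43.3,13.8,0.0,0.0,0.0],[1,0.9,43.3,13.8,0.0,0.0,0.0],[1,0.9,43.3,13.8,0.0,0.0,0.0],[1,0.9,43.3,13.8,0.0,0.0,0.0]]
[[1,0.9,43.3,13.8,0.0,0.0,0.0],[1,0.9,43.3,13.8,0.0,0.0,0.0],[1,0.9,43.3,13.8,0.0,0.0,0.0]]
```

```bash
python3 -m creep '[[1,-9.1,-7.7,-5.3,-5.8,1.9,-6.7],[1,-8,-8.1,-6.4,-5.8,1.9,-6.7],[1,-6.8,-8.3,-7.5,-5.8,1.9,-6.7],[1,-5.5,-8.2,-8.5,-5.8,1.9,-6.7],[1,-4.3,-7.9,-9.5,-5.8,1.9,-6.7]]' 10 >/dev/null
python3 -m creep '[[1,-3.1,-7.3,-10.4,-5.8,1.9,-6.7],[1,-2,-6.5,-11.1,-5.8,1.9,-6.7],[1,-0.9,-5.5,-11.8,-5.8,1.9,-6.7],[1,0.1,-4.4,-12.3,-5.8,1.9,-6.7],[1,0.9,-3,-12.7,-5.8,1.9,-6.7]]'
python3 -m creep '[[1,1.6,-1.6,-12.9,-5.8,1.9,-6.7],[1,2.1,-0.1,-12.9,-5.8,1.9,-6.7],[1,2.5,1.5,-12.7,-5.8,1.9,-6.7],[1,2.6,3,-12.4,-5.8,1.9,-6.7],[1,2.6,4.6,-12,-5.8,1.9,-6.7]]' >/dev/null
python3 -m creep '[[1,2.3,6,-11.3,-5.8,1.9,-6.7],[1,1.9,7.4,-10.6,-5.8,1.9,-6.7],[1,0,0,0,0,0,0]]'
python3 - <<'E'
from plan import *
p,T,q=cur(); S=vpose(194.5,230,48); plan(p,T,*S,grip=1,vmax=48)
E
```

```text
time_s: 25.2
ee_pos: [582.3, -157.1, 272.9]
ee_rot: [-147.6, 25.9, 153.6]
force: [-0.2, -1.1, -0.4]
gripper_width: 0.5
time_s: 26.2
ee_pos: [559.8, -103.4, 341.3]
ee_rot: [179.3, -0.1, -165.5]
force: [0.4, 0.6, -1.1]
gripper_width: 0.4
n 8 bad False jointfrac 0.38 end q [ 25.   12.8  95.   -0.   72.2 -79.5]
[[1,0.8,43.2,14.4,0.1,-0.0,-0.0],[1,0.8,43.2,14.4,0.1,-0.0,-0.0],[1,0.8,43.2,14.3,0.1,-0.0,-0.0],[1,0.8,43.2,14.2,0.1,-0.0,-0.0],[1,0.8,43.3,14.2,0.1,-0.0,-0.0]]
[[1,0.8,43.3,14.1,0.1,-0.0,-0.0],[1,0.8,43.3,14.0,0.1,-0.0,-0.0],[1,0.8,43.3,14.0,0.1,-0.0,-0.0]]
```

```bash
python3 -m creep '[[1,0.8,43.2,14.2,0.1,0,0],[1,0.8,43.2,14.2,0.1,0,0],[1,0.8,43.2,14.2,0.1,0,0],[1,0.8,43.2,14.2,0.1,0,0],[1,0.8,43.2,14.2,0.1,0,0]]' >/dev/null
python3 -m creep '[[1,0.8,43.2,14.2,0.1,0,0],[1,0.8,43.2,14.2,0.1,0,0],[1,0.8,43.2,14.2,0.1,0,0],[1,0,0,0,0,0,0]]' 
python3 look.py 10 top side
python3 - <<'E'
from plan import *
from h import *
p,T,q=cur(); S=vpose(194.5,98,48); plan(p,T,*S,grip=1,vmax=48)
s=load('side10');t=load('top10')
cv2.imwrite('pics/g14.png',np.hstack([cv2.resize(f['frame'][y:y+130,x:x+130,::-1],(390,390),interpolation=cv2.INTER_CUBIC) for f,x,y in((t,110,190),(s,195,270))]))
E
```

```text
time_s: 27.32
ee_pos: [462.8, 233.0, 228.5]
ee_rot: [-179.9, -0.3, -165.1]
force: [0.2, -1.1, 0.2]
gripper_width: 0.6
n 3 bad False jointfrac 0.39 end q [ 25.   19.5 106.4   0.   54.2 -79.5]
[[1,-0.8,-0.3,44.0,-0.0,-0.0,0.1],[1,-0.7,-0.3,44.0,-0.0,-0.0,0.1],[1,-0.7,-0.3,44.0,-0.0,-0.0,0.1]]
```

View pics/g14.png

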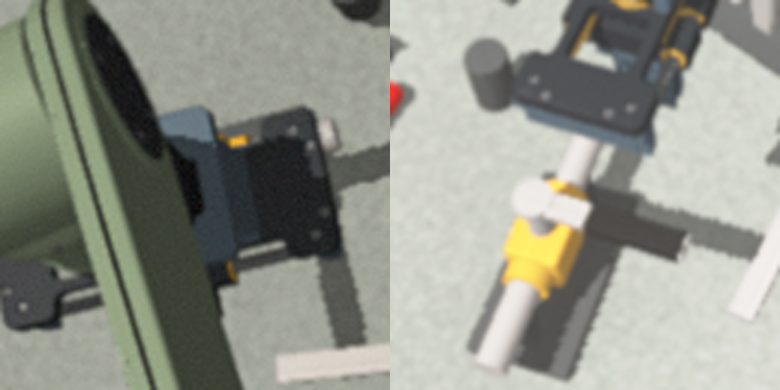

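```bash
python3 -m creep '[[1,-0.7,-0.3,44,0,0,0.1],[1,-0.7,-0.3,44,0,0,0.1],[1,-0.7,-0.3,42,0,0,0.1],[1,0,0,0,0,0,0]]'
python3 -m creep '[[1,0,10,0,0,0,0],[1,0,10,0,0,0,0],[1,0,0,0,0,0,0]]'
python3 -c "
from plan import *
p,T,q=cur(); S=vpose(194.5,98,24); plan(p,T,*S,grip=1,n=1)
for th in (185.5,100): print(plan(*S,*vpose(th,98,24),grip=1,show=False))"
```

```text
time_s: 27.92
ee_pos: [465.6, 229.0, 98.2]
ee_rot: [-179.9, -0.5, -165.7]
force: [0.0, -0.2, 0.3]
gripper_width: 0.4
time_s: 28.3
ee_pos: [462.9, 251.9, 101.6]
ee_rot: [180.0, 0.0, -165.5]
force: [0.2, -0.1, -0.2]
gripper_width: 0.8
n 1 bad False jointfrac 0.03 end q [ 27.6  19.9 105.7  -0.   54.4 -76.9]
[[1,1.6,2.5,3.6,0.0,0.0,0.0]]
(False, 1, np.float64(0.6589554308382111))
(False, 10, np.float64(0.6600793484511163))
```

```bash
python3 -m creep '[[1,2.8,12.5,0.5,0,0,9],[1,2.8,12,0.5,0,0,9],[1,2.8,12,0,0,0,9],[1,2.8,12,0,0,0,9],[1,0,0,0,0,0,0]]'
python3 -c "
from plan import *
p,T,q=cur(); 
v=p-VP; v[2]=0; th=np.degrees(np.arctan2(v[1],v[0]))%360; print(np.linalg.norm(v),th, np.degrees(np.arctan2(T[1,0],T[0,0])), T.T@v)"
```

```text
time_s: 28.92
ee_pos: [450.5, 298.9, 99.7]
ee_rot: [-180.0, -0.0, 158.6]
force: [0.7, 0.1, 0.1]
gripper_width: 0.5
76.90199504933369 177.8248767292149 158.6472890221342 [ 72.6 -25.3   0.1]
```

```bash
python3 -m creep '[[1,2.8,12.2,0,0,0,9],[1,2.8,12.2,0,0,0,9],[1,2.8,12.2,0,0,0,9],[1,2.8,12.2,0,0,0,9],[1,0,0,0,0,0,0]]'
python3 look.py 11 side
python3 -c "
from plan import *
from h import *
p,T,q=cur(); 
v=p-VP; v[2]=0; print(np.degrees(np.arctan2(T[1,0],T[0,0])), T.T@v)
s=load('side11'); crop(s,190,270,130,130,4,'pics/g15.png')"
```

```text
time_s: 29.55
ee_pos: [469.4, 344.1, 99.2]
ee_rot: [-179.9, 0.0, 122.7]
force: [0.1, 0.5, 0.4]
gripper_width: 0.5
122.72074510924976 [ 71.5 -23.2   0. ]
```

View pics/g15.png

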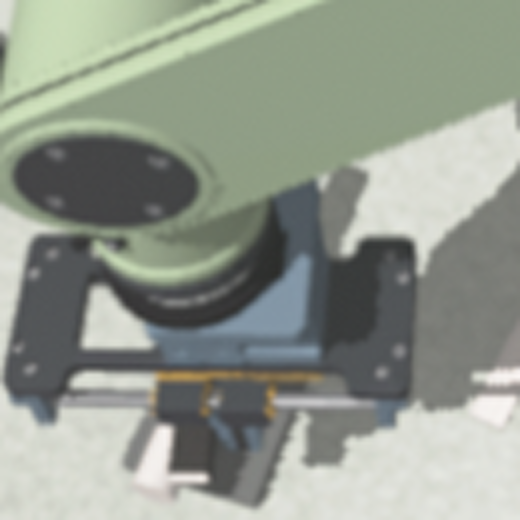

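```bash
python3 -m creep '[[1,2.6,12,0,0,0,9],[1,1.5,7,0,0,0,5],[1,0,0,0,0,0,0]]'
python3 -m creep '[[1,1,4,0,0,0,3],[1,0,0,0,0,0,0]]'
python3 -m creep '[[1,0,3,0,0,0,0],[1,0,0,0,0,0,0]]'
python3 -c "
from plan import *
p,T,q=cur(); 
v=p-VP; v[2]=0; print(np.degrees(np.arctan2(T[1,0],T[0,0])), T.T@v)"
```

```text
time_s: 29.98
ee_pos: [483.6, 356.3, 99.1]
ee_rot: [-179.9, 0.0, 108.7]
force: [-0.7, 0.1, -0.3]
gripper_width: 0.5
time_s: 30.22
ee_pos: [486.8, 358.4, 99.1]
ee_rot: [-179.9, 0.0, 105.6]
force: [-1.0, 0.2, 0.4]
gripper_width: 0.4
time_s: 30.48
ee_pos: [487.4, 358.7, 99.0]
ee_rot: [-179.6, 0.1, 105.6]
force: [-7.1, -0.8, 4.1]
gripper_width: 0.7
105.56775113524607 [ 71.1 -21.6   0.1]
```

```bash
python3 -m creep '[[1,0,2,0,0,0,0],[1,0,0,0,0,0,0]]'
python3 -m creep '[[1,0,-15,0,0,0,0],[1,0,-20,0,0,0,0],[1,0,0,-50,0,0,0],[1,0,0,-60,0,0,0],[1,-20,-60,-30,0,0,0]]'
python3 -m creep '[[1,-20,-60,-20,0,0,0],[1,-20,-60,0,0,0,0],[1,-20,-60,0,0,0,0],[1,0,0,0,0,0,0]]'
python3 look.py 12 side top
```

```text
time_s: 30.72
ee_pos: [487.5, 358.6, 99.0]
ee_rot: [-179.3, 0.1, 105.6]
force: [-11.0, -2.3, 7.1]
gripper_width: 0.1
time_s: 31.35
ee_pos: [414.6, 321.5, 239.6]
ee_rot: [179.6, -0.1, 105.5]
force: [-1.0, -0.5, -0.4]
gripper_width: 0.5
time_s: 31.85
ee_pos: [255.1, 214.1, 255.4]
ee_rot: [-180.0, 0.0, 105.6]
force: [0.9, 0.6, 0.6]
gripper_width: 0.7
```

View pics/top12.png

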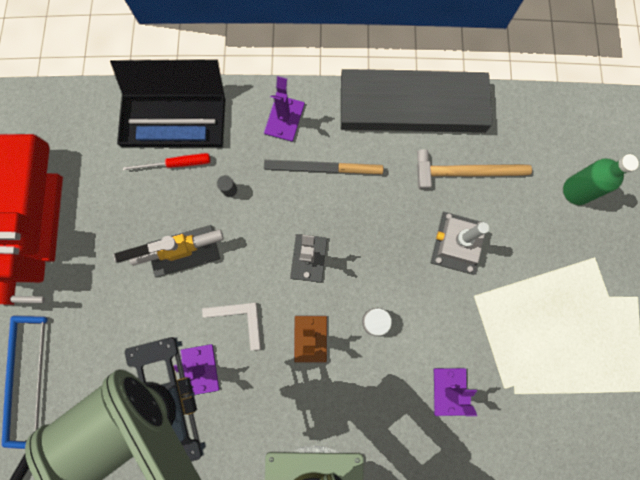

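View pics/side12.png

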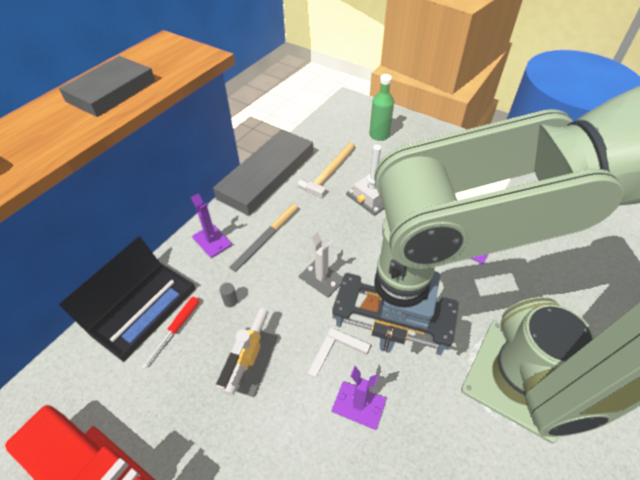

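The handle now lies along the pipe, with its tip at (117,257) and its pivot at (168,243) in the top view. The spindle stands in the chuck at (480,229), and the bystanders look unmoved. I'll check the angles before handing in.

Run:
```python
from h import *
t=load('top12');s=load('side12')
f=t["frame"][235:270,105:240]; hsv=cv2.cvtColor(f,cv2.COLOR_RGB2HSV)
crop(t,105,215,130,65,6,'pics/g16.png')
cv2.imwrite('pics/g17.png',np.hstack([cv2.resize(f['frame'][y:y+100,x:x+130,::-1],(390,300),interpolation=cv2.INTER_CUBIC) for f,x,y in((t,400,190),(s,310,130))]))
for n in("top","side"):
    a=load(n+"0")["frame"].astype(int);b=load(n+"12")["frame"].astype(int); 
u=onz(t,(117,257),120);v=np.array([527.3,296,120]);w=u-v;print(u,np.degrees(np.arctan2(w[1],w[0])))
e=tri(t,(483.3,228.5),s,(376.6,148.5));print(e)
```

```text
[497.77070131 398.56378775 120.        ] 106.06172054736471
(array([ 553.24331038, -315.89695209,  182.40574149]), np.float64(1.3481895851956172))
```

View pics/g16.png

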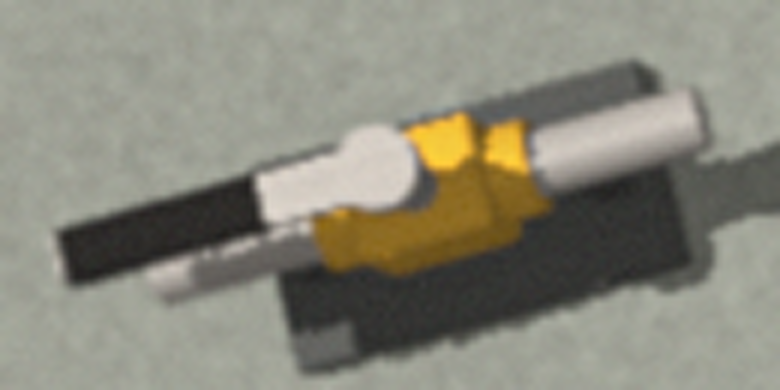

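View pics/g17.png

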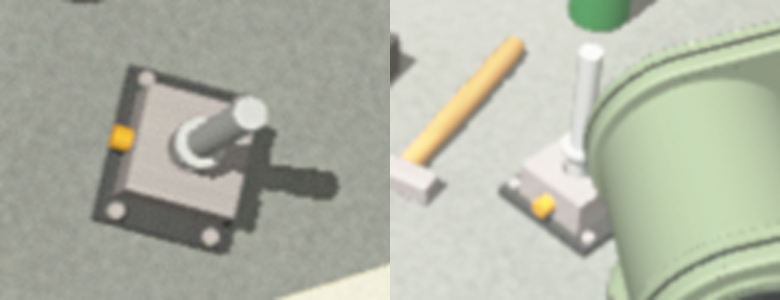

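```bash
python3 -c "
from h import *
s=load('side12');t=load('top12');print(tri(t,(400+251/3-.33,190+112/3-.33),s,(310+202/3-.33,130+49/3-.33)))
from workcell import *; st(); print(job_done())"
```

```text
(array([ 552.97418494, -313.07494519,  193.13752071]), np.float64(1.052786249579656))
31.95 [ 38.02  -5.6  111.39  -0.    74.13  22.51] [258.49 216.69 255.86] [179.93  -0.03 105.51] F [1.35 0.9  0.53] w 0.4
the job is handed in; nothing more can be done
None
```

I took the spindle out of the chuck, pressed it level into the grey clip and let go. I then took it again by the plain end and put it in the chuck upside down. After that I pushed the valve handle round to its open stop and handed the job in at about 32 s. The hand-in gives no verdict, so I don't have the judge's result.

Last checks:
- **Spindle in the chuck:** it bottomed firmly in the pocket (about 13 N). Its top face then measured (553, -313, 193) mm, against 192 mm expected when fully home. The collar is visible just above the block.
- **Valve:** pushing against the stop gave about 11 N with no further movement. The handle's measured direction is 106°, against about 105° for the pipe.
- **Bystanders:** all looked unmoved in the final top and side pictures, but I did not measure them.
- **Robot:** it is clear of everything, with about 1 N on the wrist, which is noise level.

Some measurements disagreed:
- **Chuck position:** the two cameras differed by about 2–3 mm there, within the pocket chamfer's tolerance.
- **Spindle height:** a first rough reading of the spindle top gave 182 mm because I picked the pixel carelessly. The careful reading is the 193 mm above.
- **Spindle in the clip:** a finger hid the collar end in the first picture. Triangulating from it put the middle about 6 mm low, near the 8 mm limit. The second picture put the collar end, seen from the top at the seat height, within 2 mm of where it should be. The side view was about 8 mm off.

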